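# Load U-bend strips into the exposure hood

## Task

Load the mist hood for the next exposure run: lift the spring bolt on its drawer and turn it into its rest notch so that it stays up by itself, then pull the drawer right out. Move every U-bent steel strip from the drying stand to the drawer's rail, hung astride it with each in a free bay of its own between two of its disc collars; the strip that already hangs there stays on the rail. Then push the drawer fully home and turn the bolt back so that it springs down and locks the drawer, without disturbing the glass beaker or the small weight.

Things in the scene. Friction and masses are not known exactly. Their poses are not given: they have to be found in the camera images.
- chamber: exposure hood: a dark steel bed 405 x 244 x 12 mm, fixed to the bench, its rear end under a grey open-fronted hood with a clear roof, 155 mm high. Origin on the bench under the drawer's middle; z up, x from the drawer's front into the hood, y across. The hood covers x = +0.056 to +0.190, the bed x = -0.215 to +0.190.
- drawer (a joint): how far the drawer is out, m: 0 = home (stop, rail under the hood), 0.165 = right out (stop). It slides along the -x axis of chamber with about 3 N of friction and stays where it is left. When home it is locked by the spring bolt, whose tip stands in a hole in the bed (2 mm of play).
- pull_mid (a point): middle of the drawer's pull: a level round bar 10 mm thick, 58 mm long along chamber y, on two uprights on top of the drawer's low front panel; 125 mm above the bench, 32 mm free below it. Axes as the chamber's. Moves with the drawer.
- knob_mid (a point): centre of the spring bolt's black T knob: a bar 58 mm long, 14 mm wide, 18 mm tall, 118 mm above the bench when the bolt is down, with 17 mm free below it; in front of the drawer's front panel, 105 mm from the pull. Its own y runs along the bar, z up; locked, the bar lies along the front panel (chamber y). Moves with drawer and bolt.
- bolt_lift (a joint): height of the bolt above its locked place, m: 0 = down, tip in the bed; upper stop 0.024. A spring presses it down with 6 N at 0, 12 N at 0.024. It turns only when lifted at least 0.019; in its rest notch it stands at 0.015. Let down while the drawer is not home, its tip rides on the bed (about 0.009) and drops in once the drawer is home.
- bolt_turn (a joint): turn of the bolt about the vertical, rad, counter-clockwise seen from above: 0 = locked direction, 1.571 = over the rest notch (4 mm deep), where it stays up by itself when let go; stops at -0.05 and 1.62.
- rail_mid (a point): middle of the drawer's rail, on its axis: a level round bar 16 mm thick along chamber y, 122 mm above the bench, between two posts. Axes as the chamber's. Collars (discs 40 mm across, 6 mm thick) at y = -0.10, -0.05, 0, 0.05, 0.10 from here leave four bays, 44 mm clear, centred at y = -0.075, -0.025, 0.025, 0.075. Tray 102 mm below. Drawer out: 111 mm in front of the hood.
- stand: drying stand, fixed to the bench, origin under its middle: grey base 56 x 292 mm, two end plates and between them a plain level round rail 16 mm thick along its y axis, axis 135 mm above the bench; the end plates stand 136 mm either side of the middle and are 151 mm high.
- strip_1_mid (a point): centre (half-way up) of a U-bent steel strip that hangs astride the drying stand's rail, crown up, legs down: 100 mm tall, strip 34 mm wide, 4 mm thick, 40 mm over the legs, 32 mm between them, about 0.24 kg. x runs from leg to leg (across the rail), y along the strip's width, z up to the crown. Hung, this point is 38 mm below the rail's axis. Two or three are there.
- strip_2_mid (a point): centre (half-way up) of a U-bent steel strip that hangs astride the drying stand's rail, crown up, legs down: 100 mm tall, strip 34 mm wide, 4 mm thick, 40 mm over the legs, 32 mm between them, about 0.24 kg. x runs from leg to leg (across the rail), y along the strip's width, z up to the crown. Hung, this point is 38 mm below the rail's axis. Two or three are there.
- strip_3_mid (a point): centre (half-way up) of a U-bent steel strip that hangs astride the drying stand's rail, crown up, legs down: 100 mm tall, strip 34 mm wide, 4 mm thick, 40 mm over the legs, 32 mm between them, about 0.24 kg. x runs from leg to leg (across the rail), y along the strip's width, z up to the crown. Hung, this point is 38 mm below the rail's axis. Two or three are there.
- old_1_mid (a point): centre of a U-bent strip of the same size and axes that already hangs in one of the bays and is to stay on the rail. One of the two such strips is there in each start.
- old_2_mid (a point): centre of a U-bent strip of the same size and axes that already hangs in one of the bays and is to stay on the rail. One of the two such strips is there in each start.
- beaker_low: low glass beaker, 80 mm across, 97 mm tall, origin under its centre; stands on the bench; a bystander.
- hook_weight: turned 300 g weight with a knob, 27 mm across, 43 mm tall, origin under its centre; a bystander.
Not all that is in view belongs to the job. What is shaped like the part that bears strip_3_mid but turquoise is not meant. What is shaped like the part that bears strip_2_mid but red is not meant.

How it is judged (in metres and radians):
On the way, in this order (a step that is already met when the one before it is completed fails the run):
1. the bolt stands up in its rest notch by itself, let go (value of joint bolt_lift above 0.012 m and value of joint bolt_turn above 1.35 rad and contact force between the fingers and bolt_turn below 0.3 N), for 0.3 s.
2. the drawer is right out, the bolt still in its rest notch (value of joint drawer above 0.157 m and value of joint bolt_lift above 0.012 m), for 0.2 s.
3. with the drawer out, every strip hangs astride the rail, down on it in a bay, let go (z of strip_1_mid in the frame of rail_mid between -0.0415 and -0.034 m and x of strip_1_mid in the frame of rail_mid between -0.014 and 0.014 m and (y of strip_1_mid in the frame of rail_mid between -0.084 and -0.066 m or y of strip_1_mid in the frame of rail_mid between -0.034 and -0.016 m or y of strip_1_mid in the frame of rail_mid between 0.016 and 0.034 m or y of strip_1_mid in the frame of rail_mid between 0.066 and 0.084 m) and angle between each of strip_1_mid, strip_2_mid, strip_3_mid, old_1_mid, old_2_mid's own z axis and vertical below 0.3 rad and z of strip_2_mid in the frame of rail_mid between -0.0415 and -0.034 m and x of strip_2_mid in the frame of rail_mid between -0.014 and 0.014 m and (y of strip_2_mid in the frame of rail_mid between -0.084 and -0.066 m or y of strip_2_mid in the frame of rail_mid between -0.034 and -0.016 m or y of strip_2_mid in the frame of rail_mid between 0.016 and 0.034 m or y of strip_2_mid in the frame of rail_mid between 0.066 and 0.084 m) and z of strip_3_mid in the frame of rail_mid between -0.0415 and -0.034 m and x of strip_3_mid in the frame of rail_mid between -0.014 and 0.014 m and (y of strip_3_mid in the frame of rail_mid between -0.084 and -0.066 m or y of strip_3_mid in the frame of rail_mid between -0.034 and -0.016 m or y of strip_3_mid in the frame of rail_mid between 0.016 and 0.034 m or y of strip_3_mid in the frame of rail_mid between 0.066 and 0.084 m) and z of old_1_mid in the frame of rail_mid between -0.0415 and -0.034 m and x of old_1_mid in the frame of rail_mid between -0.014 and 0.014 m and (y of old_1_mid in the frame of rail_mid between -0.084 and -0.066 m or y of old_1_mid in the frame of rail_mid between -0.034 and -0.016 m or y of old_1_mid in the frame of rail_mid between 0.016 and 0.034 m or y of old_1_mid in the frame of rail_mid between 0.066 and 0.084 m) and z of old_2_mid in the frame of rail_mid between -0.0415 and -0.034 m and x of old_2_mid in the frame of rail_mid between -0.014 and 0.014 m and (y of old_2_mid in the frame of rail_mid between -0.084 and -0.066 m or y of old_2_mid in the frame of rail_mid between -0.034 and -0.016 m or y of old_2_mid in the frame of rail_mid between 0.016 and 0.034 m or y of old_2_mid in the frame of rail_mid between 0.066 and 0.084 m) and value of joint drawer above 0.14 m and contact force between the fingers and strip_1 below 0.3 N and contact force between the fingers and strip_2 below 0.3 N and contact force between the fingers and strip_3 below 0.3 N), for 0.3 s.
4. the drawer is home (value of joint drawer below 0.004 m), for 0.2 s.
At the end, for the whole second after the job is handed in: Every strip hangs at rest and within 0.3 rad of upright astride the drawer's rail, seated on the bar (4 mm) within 9 mm of the middle of a bay, not perched on a collar; the drawer is home within 4 mm; the bolt is down within 4 mm and within 0.25 rad of its locked direction (z of strip_1_mid in the frame of rail_mid between -0.0415 and -0.034 m and x of strip_1_mid in the frame of rail_mid between -0.014 and 0.014 m and (y of strip_1_mid in the frame of rail_mid between -0.084 and -0.066 m or y of strip_1_mid in the frame of rail_mid between -0.034 and -0.016 m or y of strip_1_mid in the frame of rail_mid between 0.016 and 0.034 m or y of strip_1_mid in the frame of rail_mid between 0.066 and 0.084 m) and angle between each of strip_1_mid, strip_2_mid, strip_3_mid, old_1_mid, old_2_mid's own z axis and vertical below 0.3 rad and z of strip_2_mid in the frame of rail_mid between -0.0415 and -0.034 m and x of strip_2_mid in the frame of rail_mid between -0.014 and 0.014 m and (y of strip_2_mid in the frame of rail_mid between -0.084 and -0.066 m or y of strip_2_mid in the frame of rail_mid between -0.034 and -0.016 m or y of strip_2_mid in the frame of rail_mid between 0.016 and 0.034 m or y of strip_2_mid in the frame of rail_mid between 0.066 and 0.084 m) and z of strip_3_mid in the frame of rail_mid between -0.0415 and -0.034 m and x of strip_3_mid in the frame of rail_mid between -0.014 and 0.014 m and (y of strip_3_mid in the frame of rail_mid between -0.084 and -0.066 m or y of strip_3_mid in the frame of rail_mid between -0.034 and -0.016 m or y of strip_3_mid in the frame of rail_mid between 0.016 and 0.034 m or y of strip_3_mid in the frame of rail_mid between 0.066 and 0.084 m) and z of old_1_mid in the frame of rail_mid between -0.0415 and -0.034 m and x of old_1_mid in the frame of rail_mid between -0.014 and 0.014 m and (y of old_1_mid in the frame of rail_mid between -0.084 and -0.066 m or y of old_1_mid in the frame of rail_mid between -0.034 and -0.016 m or y of old_1_mid in the frame of rail_mid between 0.016 and 0.034 m or y of old_1_mid in the frame of rail_mid between 0.066 and 0.084 m) and z of old_2_mid in the frame of rail_mid between -0.0415 and -0.034 m and x of old_2_mid in the frame of rail_mid between -0.014 and 0.014 m and (y of old_2_mid in the frame of rail_mid between -0.084 and -0.066 m or y of old_2_mid in the frame of rail_mid between -0.034 and -0.016 m or y of old_2_mid in the frame of rail_mid between 0.016 and 0.034 m or y of old_2_mid in the frame of rail_mid between 0.066 and 0.084 m) and value of joint each of drawer, bolt_lift below 0.004 m and value of joint bolt_turn below 0.25 rad and linear speed of each of strip_1, strip_2, strip_3, old_1, old_2 below 0.03 m/s); the robot touches nothing.
It fails at once if the glass beaker is pushed more than 30 mm or tipped (distance of beaker_low from where it was at the start of the episode above 0.03 m or angle between beaker_low's own z axis and vertical above 0.3 rad).
It fails at once if the weight is pushed more than 30 mm or tipped (distance of hook_weight from where it was at the start of the episode above 0.03 m or angle between hook_weight's own z axis and vertical above 0.5 rad).
Of strip_1, strip_2, strip_3 only 2 to 3 are there at a start; the rules pass over those that are not, and their reading is None.
Of old_1, old_2 only 1 to 1 are there at a start; the rules pass over those that are not, and their reading is None.
At some moment in a run one of strip_1, strip_2, strip_3 may be knocked a few centimetres aside while the robot is not near it.
It also fails if it takes over 210 s, if anything falls off the work surface, if the arm or the gripper's body presses on something with over 40 N, if the wrist force passes 120 N, or if a joint passes its speed limit or range.

## Robot

A 7-joint arm with a two-finger parallel gripper is mounted at the origin on a cart in front of the work surface, level with it; the furniture and walls round the work are solid. World frame = base frame: x ahead of the robot, y to its left, z up, the work surface at z = 0. Lengths are in mm, angles in rad, forces in N, time in s.
With the tool pointing down it reaches from about 400 to 850 mm from the base axis. Payload 10.4 kg.
Tool frame: the origin (TCP) lies between the finger pads; the fingertips stand robot.tcp_to_tips ahead of it and the grasp point (between the pads) lies 11 mm behind it (robot.tcp_to_tips is the distance from the TCP to the fingertips, in mm); z points along the fingers, y is the line along which they close (so a half turn about z gives the same grasp; the last joint's range is limited). The gripper opens to 87 mm and grips with 3 to 60 N. Pads are 19 mm wide; open, the fingers measure 117 mm over their backs; the gripper's body (75 mm by 190 mm) begins 51 mm behind the grasp point.
Start: joints at [-1.194, 0.332, -0.065, 1.46, 0.022, 1.35, -0.088], TCP at [243.261, 575.739, 230.576] pointing down, gripper open.
Joint ranges: [-2.6, 2.6], [-0.5, 2.12], [-1.47, 1.34], [0.16, 2.42], [-1.27, 4.41], [0.06, 2.06], [-2.6, 2.6]. Speed limits (rad/s): [2.22, 2.22, 2.79, 2.79, 3.14, 3.14, 3.14].

## Interface

Orientations are given as a rotation vector (axis times angle).
In Python, from cell import status, eyes, robot gives the robot as it stands.
- The arm moves only by the shell command python3 -m creep 'ROWS' [FORCE]. ROWS is JSON, a list of rows, each a list of 7 numbers: the finger opening in mm, from 0 to 87, then the shift along the tool's x, y, z in mm, then the turn, a rotation vector about the tool's x, y, z in degrees. In form: [[jaw, x, y, z, ax, ay, az], ...]. A call has 1 to 20 rows; each row shifts and turns the commanded pose from where the row before left it, along the tool's axes as they then stand; what a row does not reach is not made up. A row lasts 1/12 s, in which the tool goes at most 41.7 mm and 7.16 degrees, less where a joint would pass 70% of its speed; a pose out of reach is approached as far as the arm can. A call is refused whole if a number of a shift passes 41.7 or a number of a turn 7.16, either way. A call with a gripper value outside its range is refused whole. The fingers move at their own pace and stop on an object; FORCE is the grip in N (left out, the last holds). Time passes only in rows, so rows that do not move let the fingers close. It gives the time, the measured TCP pose, the force, the opening and the grip force at its end, in the units of the state.
- status.get_obs(): the state, without advancing time (a new reading comes with each control period).
- eyes.camera(name): name is "side" or "top" or "wrist"; returns a dict with "color" (420x560x3 uint8, blue, green, red), "intrinsics" (3x3 intrinsics, pixels), "rvec" (rotation vector, rad) and "tvec" (3), from world to camera coordinates, as OpenCV has them. Camera axes: x right, y down, z forward; pixel columns grow to the right and rows downward; lengths in mm; the calibration is good to about 2 mm. A picture is of the moment at which its call begins. There is no depth.
- robot.hand_in(): hands the job in; it is judged then, once.
Trained networks look in the newest picture that a camera, given by its name, has taken for a name from the list of things; names that differ only in an ending like _2 or _b are one class to them, and where a whole thing is asked for, a point or a joint stands for the part that bears it (a point fixed in the world has none). Each returns a list of dicts, best first, with "confidence" (0 to 1); they miss things now and then, are a little off and sometimes report something else, mostly with a low value. They report only what shows in the picture. A call takes as long as a camera call. They do not tell look-alikes from the thing itself.
- eyes.find_in(camera, target): "box" ([left, top, right, bottom] in pixels, round what is visible of it).
- eyes.spot_point(camera, target): "point" ([column, row] in pixels: a listed point, or the origin of a listed thing).
The state is a dict: "t": time; "joint_positions": joint angles; "joint_velocities": joint speeds; "tau": joint torques, N m; "position": TCP position; "tool_rot": TCP orientation; "wrist_force": force on the tool from outside, world axes, zero at the start; "ft_torque": the same for the moment, N m; "opening": finger opening in mm; "gripper_force": force on a finger pad.
Only numpy, scipy, OpenCV 4.12 (cv2) and the standard library are available. Lean on these libraries where they do the work, as an engineer would, in place of code of your own. Each camera call takes 0.05 s, during which the arm holds its last target. There are 200 camera calls.

## Working session

There is one attempt and no reset: what is moved stays moved. The work goes in short steps, Python scripts to look and compute and a shell command to move; the robot and the scene stay as the last step left them, time stands still between calls to the robot, and variables do not carry over. Pictures are saved under pics/ and viewed, at most 14 in all, crops included, and the job is handed in when it is done.

```bash
ls; mkdir -p pics; cat > h.py <<'E'
import numpy as np, cv2
from scipy.spatial.transform import Rotation as R
from cell import status, eyes, robot
def cam(n, save=None):
    c=eyes.camera(n)
    if save: cv2.imwrite('pics/'+save,c['color'])
    return c
def P(c):
    Rm=R.from_rotvec(np.ravel(c['rvec'])).as_matrix(); t=np.ravel(c['tvec'])
    return Rm,t,np.array(c['intrinsics'])
def ray(c,p):
    Rm,t,K=P(c); d=Rm.T@np.linalg.inv(K)@np.array([p[0],p[1],1.]); return -Rm.T@t,d/np.linalg.norm(d)
def atz(c,p,z):
    o,d=ray(c,p); return o+d*(z-o[2])/d[2]
def tri(c1,p1,c2,p2):
    o1,d1=ray(c1,p1);o2,d2=ray(c2,p2)
    s=np.linalg.lstsq(np.c_[d1,-d2],o2-o1,rcond=None)[0]
    a=o1+s[0]*d1;b=o2+s[1]*d2
    return (a+b)/2,np.linalg.norm(a-b)
def proj(c,X):
    Rm,t,K=P(c);q=K@(Rm@np.array(X,float)+t);return q[:2]/q[2]
def st():
    o=status.get_obs();r=R.from_rotvec(o['tool_rot']).as_matrix()
    print('t',round(o['t'],2),'pos',np.round(o['position'],1),'x',np.round(r[:,0],3),'y',np.round(r[:,1],3),'z',np.round(r[:,2],3),'open',round(o['opening'],1),'gf',o['gripper_force'],'F',np.round(o['wrist_force'],1),'q',np.round(o['joint_positions'],2))
    return o,r
E
python3 - <<'E'
from h import *
np.set_printoptions(suppress=True)
st();print(robot.tcp_to_tips)
cs={n:cam(n,n+'0.png') for n in('side','top','wrist')}
for n in cs: print(n,'pos',np.round(ray(cs[n],(280,210))[0]),np.round(ray(cs[n],(280,210))[1],2))
for t in ['chamber','stand','pull_mid','knob_mid','rail_mid','strip_1_mid','old_1_mid','beaker_low','hook_weight']:
  for n in('side','top'):
    print(t,n,[(np.round(d['point']).astype(int).tolist(),round(d['confidence'],2)) for d in eyes.spot_point(n,t)])
a=np.hstack([cs['side']['color'],cs['top']['color']])
E
```

```text
pics
t 0.0 pos [243.1 575.4 229.8] x [-0.921  0.389 -0.   ] y [ 0.389  0.921 -0.001] z [-0.    -0.001 -1.   ] open 86.8 gf 0.0 F [ 0.4 -0.1 -0.2] q [-1.19  0.33 -0.06  1.46  0.02  1.35 -0.09]
8.0
side pos [  80. -211.  654.] [ 0.58  0.51 -0.63]
top pos [ 502.  221. 1367.] [ 0.05  0.   -1.  ]
wrist pos [170. 605. 384.] [ 0.27 -0.11 -0.96]
chamber side [([261, 233], 0.92)]
chamber top [([251, 201], 0.87), ([267, 220], 0.38)]
stand side [([231, 301], 0.58)]
stand top [([297, 277], 0.76)]
pull_mid side [([282, 184], 0.85), ([234, 181], 0.52), ([296, 362], 0.18)]
pull_mid top [([256, 179], 0.78)]
knob_mid side [([258, 211], 0.74)]
knob_mid top [([270, 221], 0.45)]
rail_mid side []
rail_mid top []
strip_1_mid side []
strip_1_mid top [([296, 276], 0.68)]
old_1_mid side [([234, 181], 0.77)]
old_1_mid top [([250, 202], 0.26)]
beaker_low side [([150, 246], 0.97)]
beaker_low top [([191, 280], 0.69)]
hook_weight side [([295, 360], 0.61)]
hook_weight top [([252, 199], 0.62), ([360, 278], 0.61)]
```

View pics/side0.png

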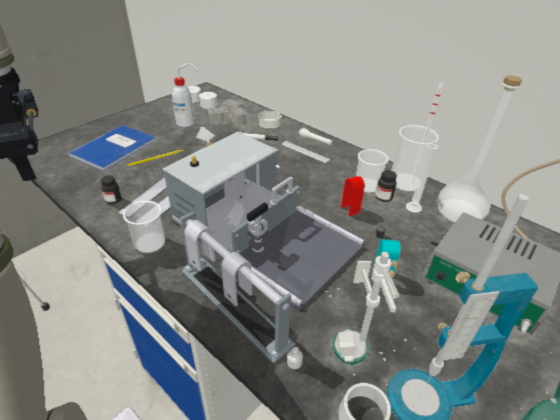

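View pics/top0.png

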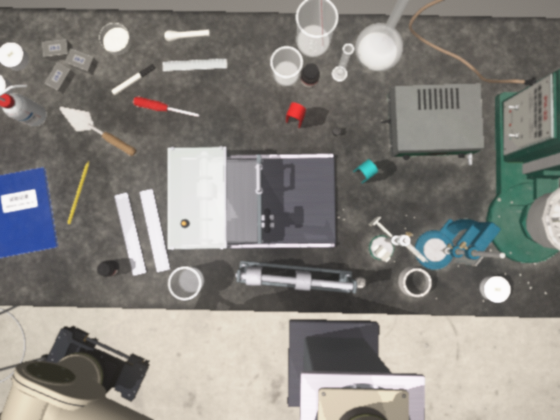

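Side view: the hood is at (225,185), with the knob at about (258,212), the pull at about (285,185), and the stand rail running from (190,230) to (295,300). Grey strips hang on it near (235,270) and (200,240). The red U (353,195) and turquoise U (390,250) are decoys, the beaker is at (147,228), and the weight at (295,358). I'll enlarge the crops and measure.

```bash
python3 - <<'E'
from h import *
np.set_printoptions(suppress=True)
s=cam('side');t=cam('top')
a=cv2.resize(s['color'][125:375,130:400],None,fx=2.2,fy=2.2,interpolation=3)[:600]
cv2.imwrite('pics/c1.png',a)
b=cv2.resize(t['color'][140:300,150:380],None,fx=3.4,fy=3.4,interpolation=3)
cv2.imwrite('pics/c2.png',b)
print('chamber',atz(s,(261,233),0),atz(t,(251,201),0))
print('pull',tri(s,(282,184),t,(256,179)))
print('knob',tri(s,(258,211),t,(270,221)))
print('stand',atz(s,(231,301),0),atz(t,(297,277),0))
print('beaker',atz(s,(150,246),0),atz(t,(191,280),0)); print('wt',atz(s,(295,360),0),atz(t,(360,278),0))
E
```

```text
chamber [587.92527858 291.80167005   0.        ] [594.43962855 301.50183909   0.        ]
pull (array([641.63753117, 281.24106244, 122.61368913]), np.float64(6.481994547857695))
knob (array([538.06949082, 248.67831787, 122.50353063]), np.float64(3.1347679150844976))
stand [401.26035768 193.19468215   0.        ] [398.17349276 176.22359826   0.        ]
beaker [378.69776388 444.59751996   0.        ] [383.96438521 453.10688191   0.        ]
wt [391.95860708  14.92838089  -0.        ] [399.38530567  11.81409642   0.        ]
```

View pics/c1.png

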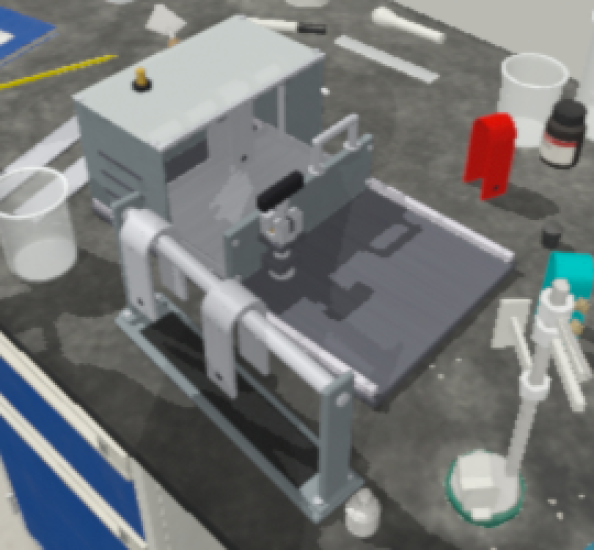

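View pics/c2.png

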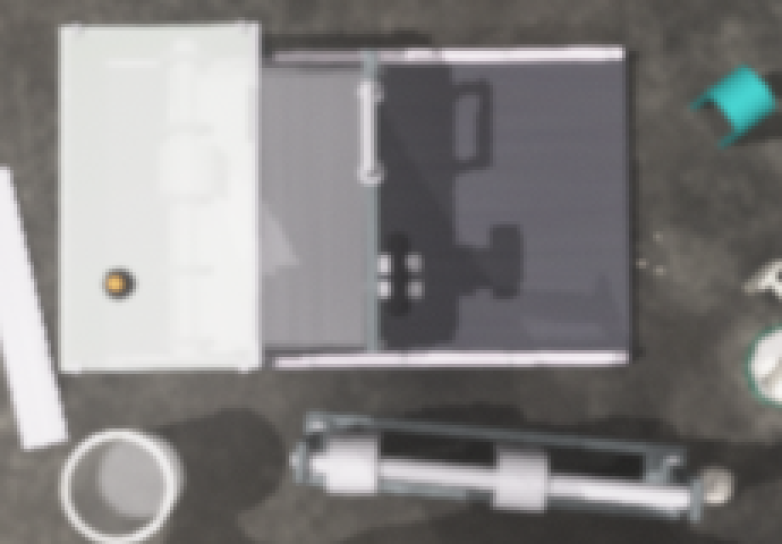

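Chamber, pull and knob agree with the text (heights of about 122 against 125/118, and 103 mm between them). The candidates are:
- Two steel strips on the stand, at crop c1 (140,250) and (235,330). These are chosen.
- The red U at side (353,195) and the turquoise U at (390,250). These are rejected by colour.
- The old strip inside the hood.

I'll move the wrist camera towards the knob.

```bash
python3 -m creep '[[87,0,0,0,0,0,6.7],[87,0,0,0,0,0,6.7],[87,0,0,0,0,0,6.7],[87,0,0,0,0,0,6.7],[87,0,0,0,0,0,6.7],[87,0,0,0,0,0,6.7],[87,0,0,0,0,0,6.7],[87,0,0,0,0,0,6.7],[87,0,0,0,0,0,6.7],[87,0,0,0,0,0,6.7],[87,0,0,0,0,0,0]]' 20
python3 -m creep '[[87,-20,18,0,0,0,0],[87,-20,18,0,0,0,0],[87,-20,18,0,0,0,0],[87,-20,18,0,0,0,0],[87,-20,18,0,0,0,0],[87,-20,18,0,0,0,0],[87,-20,18,0,0,0,0],[87,-20,18,0,0,0,0],[87,-20,18,0,0,0,0],[87,-20,18,0,0,0,0],[87,-20,18,0,0,0,0],[87,-20,18,0,0,0,0],[87,-20,18,0,0,0,0],[87,-20,18,0,0,0,0],[87,-20,18,0,0,0,0],[87,0,0,0,0,0,0],[87,0,0,0,0,0,0]]'
python3 - <<'E'
from h import *
st()
w=cam('wrist','w1.png');s=cam('side');t=cam('top')
import pickle; pickle.dump((w,s,t),open('v1.pkl','wb'))
for n in ('wrist','side','top'):
  for k in ['knob_mid','pull_mid','strip_1_mid','stand','chamber','rail_mid','old_1_mid']:
    print(n,k,[(np.round(d['point'],1).tolist(),round(d['confidence'],2)) for d in eyes.spot_point(n,k)])
E
```

```text
t: 2.07
position: [243.2, 575.8, 230.6]
tool_rot: [-2.226, -2.217, -0.0]
wrist_force: [-0.5, 0.8, 0.2]
opening: 87.0
gripper_force: 0.0
t: 3.48
position: [514.7, 274.6, 230.6]
tool_rot: [2.219, 2.223, 0.0]
wrist_force: [0.0, 1.0, -0.4]
opening: 86.9
gripper_force: 0.0
t 3.48 pos [514.7 274.6 230.6] x [-0.002  1.    -0.   ] y [1.    0.002 0.   ] z [ 0. -0. -1.] open 86.9 gf 0.0 F [ 0.   1.  -0.4] q [-0.85  0.24  0.33  1.59 -0.08  1.32 -0.5 ]
wrist knob_mid [([304.6, 229.8], 0.75), ([162.6, 189.6], 0.39)]
wrist pull_mid [([422.7, 206.5], 0.73)]
wrist strip_1_mid []
wrist stand [([191.8, 250.3], 0.6), ([422.0, 208.8], 0.28)]
wrist chamber [([341.9, 165.1], 0.63)]
wrist rail_mid []
wrist old_1_mid []
side knob_mid [([255.4, 212.1], 0.69)]
side pull_mid [([282.2, 184.3], 0.8)]
side strip_1_mid []
side stand [([232.9, 302.3], 0.59), ([200.6, 244.2], 0.18)]
side chamber [([259.9, 232.2], 0.77)]
side rail_mid []
side old_1_mid [([234.2, 179.2], 0.59)]
top knob_mid []
top pull_mid [([255.9, 177.7], 0.71)]
top strip_1_mid []
top stand [([295.3, 277.6], 0.8)]
top chamber []
top rail_mid []
top old_1_mid []
```

```bash
python3 - <<'E'
from h import *
import pickle
np.set_printoptions(suppress=True,precision=1)
w,s,t=pickle.load(open('v1.pkl','rb'))
print('knob',tri(w,(304.6,229.8),s,(255.4,212.1)),atz(w,(304.6,229.8),118))
print('pull',tri(w,(422.7,206.5),s,(282.2,184.3)),atz(w,(422.7,206.5),125))
print('ch',tri(w,(341.9,165.1),s,(259.9,232.2)), atz(w,(341.9,165.1),0))
print('stand',atz(w,(191.8,250.3),0),atz(s,(232.9,302.3),0),atz(t,(295.3,277.6),0))
E
```

```text
knob (array([536.3, 254.4, 118.1]), np.float64(3.785431712515143)) [537.9 253.2 118. ]
pull (array([641.2, 276.8, 123.7]), np.float64(1.541542252626097)) [639.8 277.6 125. ]
ch (array([590.8, 295.7,  -0.8]), np.float64(4.092039915146787)) [592.4 294.7   0. ]
stand [396.7 179.5   0. ] [401.7 188.    0. ] [396.5 180.6   0. ]
```

View pics/w1.png

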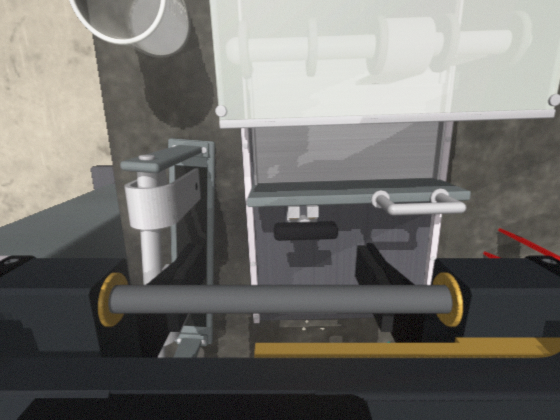

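The wrist view shows the knob bar from (275,230) to (338,230) and the pull at (422,206). The old strip is in the third bay from the left of the rail (y=-0.025), and a stand strip is at (160,200). Knob is at about (537.5,253.5,118). Next I'll check the yaw, then descend.

```bash
python3 - <<'E'
from h import *
import pickle
np.set_printoptions(suppress=True,precision=1)
w,s,t=pickle.load(open('v1.pkl','rb'))
for p,q,z in [((250,202),(468,198),88),((221,124),(556,112),155),((248,318),(246,160),12)]:
  a,b=atz(w,p,z),atz(w,q,z); d=b-a; print(a,b,np.degrees(np.arctan2(d[1],d[0])))
E
python3 -m creep '[[87,-5,5,10,0,0,0],[87,-5,5,15,0,0,0],[87,-5,5,15,0,0,0],[87,-6,8,15,0,0,0],[87,0,0,10,0,0,0],[87,0,0,0,0,0,0]]'
python3 - <<'E'
from h import *
st(); w=cam('wrist','w2.png')
for d in eyes.spot_point('wrist','knob_mid'): print(d, atz(w,d['point'],118))
E
```

```text
[485.7 271.3  88. ] [701.3 275.6  88. ] 1.1262325302355973
[473.1 347.5 155. ] [710.3 355.9 155. ] 2.0310880865321903
[470.9  81.6  12. ] [474.8 302.5  12. ] 88.97421933094549
t: 5.18
position: [535.9, 254.0, 162.7]
tool_rot: [-2.221, -2.221, 0.006]
wrist_force: [-0.1, -0.3, -1.1]
opening: 87.4
gripper_force: 0.0
t 5.18 pos [535.9 254.  162.7] x [-0.     1.    -0.002] y [ 1.     0.    -0.003] z [-0.003 -0.002 -1.   ] open 87.4 gf 0.0 F [-0.1 -0.3 -1.1] q [-0.8   0.32  0.34  1.65 -0.11  1.2  -0.43]
```

```bash
python3 -m creep '[[87,0,1.5,15,0,0,0],[87,0,0,15,0,0,0],[87,0,0,15,0,0,0],[87,0,0,10,0,0,0],[87,0,0,0,0,0,0],[50,0,0,0,0,0,0],[50,0,0,0,0,0,0],[50,0,0,0,0,0,0],[50,0,0,0,0,0,0],[50,0,0,0,0,0,0],[50,0,0,0,0,0,0]]' 40
python3 -c "
from h import *
st()"
```

```text
t: 6.2
position: [538.5, 255.4, 111.0]
tool_rot: [-2.22, -2.223, -0.001]
wrist_force: [-0.1, 0.3, 3.3]
opening: 57.7
gripper_force: 40.0
t 6.2 pos [538.5 255.4 111. ] x [-0.002  1.     0.001] y [1.    0.002 0.001] z [ 0.001  0.001 -1.   ] open 57.7 gf 40.000732680782676 F [-0.1  0.3  3.3] q [-0.79  0.37  0.33  1.7  -0.13  1.09 -0.42]
```

Gripped at 57.7 mm, which matches the 58 mm knob. Lifting it.

```bash
python3 -m creep '[[50,0,0,-6,0,0,0],[50,0,0,-6,0,0,0],[50,0,0,-6,0,0,0],[50,0,0,-4,0,0,0],[50,0,0,0,0,0,0],[50,0,0,0,0,0,0],[50,0,0,0,0,0,0]]' 55
python3 -c "
from h import *
st()"
```

```text
t: 6.78
position: [538.3, 255.1, 132.1]
tool_rot: [2.22, 2.223, -0.0]
wrist_force: [4.5, 1.6, -12.5]
opening: 57.2
gripper_force: 55.0
t 6.78 pos [538.3 255.1 132.1] x [-0.002  1.    -0.   ] y [ 1.     0.002 -0.   ] z [-0. -0. -1.] open 57.2 gf 54.9961818382144 F [  4.5   1.6 -12.5] q [-0.79  0.35  0.33  1.68 -0.12  1.14 -0.42]
```

```bash
python3 -m creep '[[50,0,0,0,0,0,-6],[50,0,0,0,0,0,-7],[50,0,0,0,0,0,-7],[50,0,0,0,0,0,-7],[50,0,0,0,0,0,-7],[50,0,0,0,0,0,-7],[50,0,0,0,0,0,-7],[50,0,0,0,0,0,-7],[50,0,0,0,0,0,-7],[50,0,0,0,0,0,-7],[50,0,0,0,0,0,-7],[50,0,0,0,0,0,-7],[50,0,0,0,0,0,-7],[50,0,0,0,0,0,0],[50,0,0,0,0,0,0]]'
python3 -c "
from h import *
st()"
```

```text
t: 8.03
position: [537.1, 254.2, 131.5]
tool_rot: [-0.004, -3.138, 0.003]
wrist_force: [-1.8, -3.3, -11.9]
opening: 57.5
gripper_force: 55.0
t 8.03 pos [537.1 254.2 131.5] x [-1.     0.003  0.003] y [ 0.003  1.    -0.002] z [-0.003 -0.002 -1.   ] open 57.5 gf 54.995565209537745 F [ -1.8  -3.3 -11.9] q [-0.6   0.34  0.1   1.67 -0.04  1.14  1.08]
```

```bash
python3 -m creep '[[50,0,0,3,0,0,0],[50,0,0,3,0,0,0],[50,0,0,2,0,0,0],[50,0,0,0,0,0,0],[50,0,0,0,0,0,0]]'
python3 -c "
from h import *
st()"
```

```text
t: 8.45
position: [538.0, 254.4, 125.7]
tool_rot: [-0.002, -3.141, 0.002]
wrist_force: [-8.0, -6.8, 4.9]
opening: 57.1
gripper_force: 55.0
t 8.45 pos [538.  254.4 125.7] x [-1.     0.002  0.001] y [ 0.002  1.    -0.001] z [-0.001 -0.001 -1.   ] open 57.1 gf 55.001380909234285 F [-8.  -6.8  4.9] q [-0.6   0.34  0.1   1.68 -0.04  1.12  1.08]
```

```bash
python3 -m creep '[[80,0,0,0,0,0,0],[80,0,0,0,0,0,0],[80,0,0,0,0,0,0],[80,0,0,0,0,0,0],[80,0,0,0,0,0,0],[80,0,0,0,0,0,0],[80,0,0,0,0,0,0],[80,0,0,-15,0,0,0],[80,0,0,-20,0,0,0],[80,0,0,-20,0,0,0],[80,0,0,-20,0,0,0],[80,0,0,0,0,0,0]]'
python3 - <<'E'
from h import *
np.set_printoptions(suppress=True,precision=1)
st(); w=cam('wrist','w3.png');s=cam('side')
a=cv2.resize(s['color'][160:280,200:340],None,fx=3,fy=3,interpolation=3)
b=w['color']; a=cv2.resize(a,(490,420)); cv2.imwrite('pics/c3.png',cv2.resize(np.hstack([a,b]),(800,320)))
for n,c in(('wrist',w),('side',s)):
 for k,z in(('knob_mid',133),('pull_mid',125)):
  for d in eyes.spot_point(n,k): print(n,k,d, atz(c,d['point'],z))
E
```

```text
t: 9.45
position: [540.0, 256.1, 203.9]
tool_rot: [-0.002, 3.136, 0.005]
wrist_force: [-0.3, 0.8, 1.0]
opening: 80.0
gripper_force: 0.0
t 9.45 pos [540.  256.1 203.9] x [-1. -0. -0.] y [-0.  1.  0.] z [ 0.  0. -1.] open 80.0 gf 0.0 F [-0.3  0.8  1. ] q [-0.6  0.3  0.1  1.6 -0.   1.3  1.1]
wrist knob_mid {'point': [275.4, 219.9], 'confidence': 0.62} [537.4 251.7 133. ]
wrist knob_mid {'point': [42.6, 40.8], 'confidence': 0.29} [414.8 101.6 133. ]
wrist pull_mid {'point': [299.6, 329.0], 'confidence': 0.85} [643.  272.7 125. ]
side knob_mid {'point': [255.5, 204.6], 'confidence': 0.86} [539.3 259.3 133. ]
side pull_mid {'point': [283.9, 179.2], 'confidence': 0.62} [658.6 286.4 125. ]
```

View pics/c3.png

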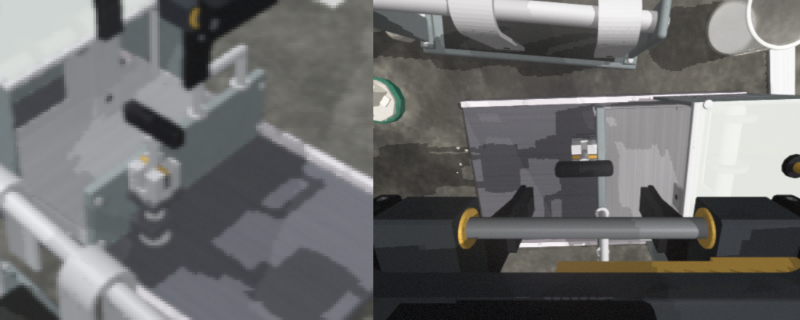

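The picture shows the knob turned across the panel at left-crop (153,123) and standing up by itself, with the pull at about (641,276). Going to the pull.

```bash
python3 -m creep '[[50,-20,4,0,0,0,0],[50,-20,4,0,0,0,0],[50,-20,4,0,0,0,0],[50,-20,4,0,0,0,0],[50,-21,3,0,0,0,0],[50,0,0,20,0,0,0],[50,0,0,20,0,0,0],[50,0,0,20,0,0,0],[50,0,0,20,0,0,0],[50,0,0,9,0,0,0],[50,0,0,0,0,0,0],[5,0,0,0,0,0,0],[5,0,0,0,0,0,0],[5,0,0,0,0,0,0],[5,0,0,0,0,0,0],[5,0,0,0,0,0,0],[5,0,0,0,0,0,0],[5,0,0,0,0,0,0]]' 30
python3 -c "
from h import *
st()"
```

```text
t: 11.25
position: [639.4, 275.0, 111.0]
tool_rot: [-0.003, 3.141, 0.002]
wrist_force: [0.1, 3.1, 1.3]
opening: 11.7
gripper_force: 0.9
t 11.25 pos [639.4 275.  111. ] x [-1.    -0.002 -0.001] y [-0.002  1.     0.001] z [ 0.001  0.001 -1.   ] open 11.7 gf 0.9161826828494668 F [0.1 3.1 1.3] q [-0.55  0.56  0.11  1.4  -0.07  1.19  1.14]
```

```bash
python3 -m creep '[[5,0,0,0,0,0,0],[5,0,-5,0,0,0,0],[5,0,-10,0,0,0,0],[5,0,-14,0,0,0,0],[5,0,-14,0,0,0,0],[5,0,-14,0,0,0,0],[5,0,-14,0,0,0,0],[5,0,-14,0,0,0,0],[5,0,-14,0,0,0,0],[5,0,-14,0,0,0,0],[5,0,-14,0,0,0,0],[5,0,-14,0,0,0,0],[5,0,-14,0,0,0,0],[5,0,-9,0,0,0,0],[5,0,-4,0,0,0,0],[5,0,0,0,0,0,0],[5,0,0,0,0,0,0]]'
python3 -c "
from h import *
st()"
```

```text
t: 12.67
position: [644.2, 111.7, 111.3]
tool_rot: [-0.008, 3.13, 0.01]
wrist_force: [27.8, 16.5, -16.7]
opening: 8.3
gripper_force: 30.9
t 12.67 pos [644.2 111.7 111.3] x [-1.    -0.005 -0.012] y [-0.005  1.     0.007] z [ 0.012  0.007 -1.   ] open 8.3 gf 30.923775359988213 F [ 27.8  16.5 -16.7] q [-0.35  0.47  0.15  1.54 -0.08  1.13  1.39]
```

The drawer moved about 163 mm, to its stop. The drift shows a chamber yaw of about 91.5°. Releasing and looking.

```bash
python3 -m creep '[[50,0,0,0,0,0,0],[50,0,0,0,0,0,0],[50,0,0,0,0,0,0],[50,0,0,0,0,0,0],[50,0,0,0,0,0,0],[50,0,0,-15,0,0,0],[60,0,0,-25,0,0,0],[70,0,0,-30,0,0,0],[80,0,0,-30,0,0,0],[80,35,-5,0,0,0,0],[80,35,-5,0,0,0,0],[80,35,-5,0,0,0,0],[80,0,0,0,0,0,0],[80,0,0,0,0,0,0]]'
python3 - <<'E'
from h import *
import pickle
np.set_printoptions(suppress=True,precision=1)
st(); w=cam('wrist','w4.png');s=cam('side','s4.png');t=cam('top','t4.png')
pickle.dump((w,s,t),open('v4.pkl','wb'))
b=cv2.resize(t['color'][140:300,150:380],None,fx=2.6,fy=2.6,interpolation=3)
cv2.imwrite('pics/c4.png',np.hstack([cv2.resize(s['color'][125:375,130:400],(450,416)),w['color'][:416]])[:, :].astype('uint8'))
im=cv2.imread('pics/c4.png'); cv2.imwrite('pics/c4.png',cv2.resize(im,(800,int(416*800/im.shape[1]))))
for n,c in(('wrist',w),('side',s),('top',t)):
 for k,z in(('knob_mid',133),('pull_mid',125),('rail_mid',122),('strip_1_mid',97),('old_1_mid',84)):
  for d in eyes.spot_point(n,k): print(n,k,np.round(d['point'],1),round(d['confidence'],2), atz(c,d['point'],z))
E
```

```text
t: 13.83
position: [533.1, 90.5, 210.9]
tool_rot: [0.002, -3.142, -0.001]
wrist_force: [0.2, 0.1, 0.4]
opening: 79.8
gripper_force: 0.0
t 13.83 pos [533.1  90.5 210.9] x [-1. -0.  0.] y [-0.  1.  0.] z [-0.  0. -1.] open 79.8 gf 0.0 F [0.2 0.1 0.4] q [-0.4  0.2  0.2  1.7 -0.   1.3  1.3]
wrist knob_mid [278.8 232.9] 0.85 [543.6  88.5 133. ]
wrist pull_mid [298.6 334.6] 0.6 [646.8 106.6 125. ]
wrist old_1_mid [427.  283.5] 0.88 [617.8 239.5  84. ]
side knob_mid [318.7 241.7] 0.7 [542.7  94.5 133. ]
side pull_mid [342.9 216.2] 0.66 [644.7 110.2 125. ]
side rail_mid [277.6 199.8] 0.64 [594.2 246.8 122. ]
side old_1_mid [286.  211.2] 0.81 [613.3 237.6  84. ]
top knob_mid [336.7 217.1] 0.39 [551.7  89.3 133. ]
top pull_mid [325.8 180. ] 0.79 [640.4 116.  125. ]
top rail_mid [271.4 198.8] 0.55 [592.6 245.5 122. ]
top old_1_mid [270.2 190.8] 0.54 [615.1 249.7  84. ]
```

View pics/c4.png

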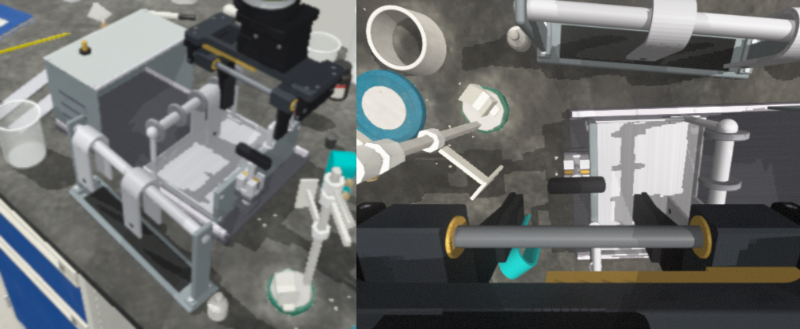

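Drawer is out and the bolt is still up: the knob moved (+6,−164) to (543,89). The rail middle is at about (593.5,246), and the old strip is at x≈615, in the −0.025 bay. Moving to view the strips and rail.

```bash
python3 -m creep '[[87,0,0,-10,0,0,7],[87,0,0,-10,0,0,7],[87,0,0,-10,0,0,7],[87,0,0,-10,0,0,7],[87,0,0,-10,0,0,7],[87,0,0,0,0,0,7],[87,0,0,0,0,0,7],[87,0,0,0,0,0,7],[87,0,0,0,0,0,7],[87,0,0,0,0,0,7],[87,0,0,0,0,0,7],[87,0,0,0,0,0,7],[87,0,0,0,0,0,6],[87,20,-20,0,0,0,0],[87,20,-20,0,0,0,0],[87,10,-10,0,0,0,0],[87,0,0,0,0,0,0],[87,0,0,0,0,0,0]]'
python3 - <<'E'
from h import *
import pickle
np.set_printoptions(suppress=True,precision=1)
st(); w=cam('wrist','w5.png');s=cam('side');t=cam('top')
pickle.dump((w,s,t),open('v5.pkl','wb'))
for n,c in(('wrist',w),('side',s),('top',t)):
 for k,z in(('rail_mid',122),('strip_1_mid',97),('old_1_mid',84),('stand',0)):
  for d in eyes.spot_point(n,k): print(n,k,np.round(d['point'],1),round(d['confidence'],2), atz(c,d['point'],z))
  for d in eyes.find_in(n,k) if 'strip' in k else []: print('   box',k,np.round(d['box'],1),round(d['confidence'],2))
E
```

```text
t: 16.23
position: [484.3, 141.5, 260.8]
tool_rot: [2.218, 2.225, 0.001]
wrist_force: [-0.1, -0.2, 0.6]
opening: 87.1
gripper_force: 0.0
t 16.23 pos [484.3 141.5 260.8] x [-0.  1.  0.] y [1. 0. 0.] z [ 0.  0. -1.] open 87.1 gf 0.0 F [-0.1 -0.2  0.6] q [-0.6  0.   0.2  1.7 -0.   1.4 -0.4]
wrist rail_mid [404.8  93.4] 0.95 [595.4 239.4 122. ]
wrist stand [213.2 146.7] 0.97 [397.2 181.2   0. ]
side rail_mid [148.5 243.9] 0.44 [324.2 329.1 122. ]
side strip_1_mid [286.2 208.8] 0.62 [607.7 232.6  97. ]
   box strip_1_mid [119.9 202.5 165.2 253.9] 0.4
   box strip_1_mid [288.3 345.5 304.7 374.3] 0.21
side old_1_mid [286.8 210.2] 0.92 [617.2 238.7  84. ]
side stand [233.9 303.4] 0.56 [401.2 184.6   0. ]
top rail_mid [274.7 197. ] 0.81 [597.1 237.7 122. ]
top old_1_mid [273.6 189. ] 0.75 [619.8 241.3  84. ]
top stand [297.7 273.3] 0.76 [407.8 174.6   0. ]
```

View pics/w5.png

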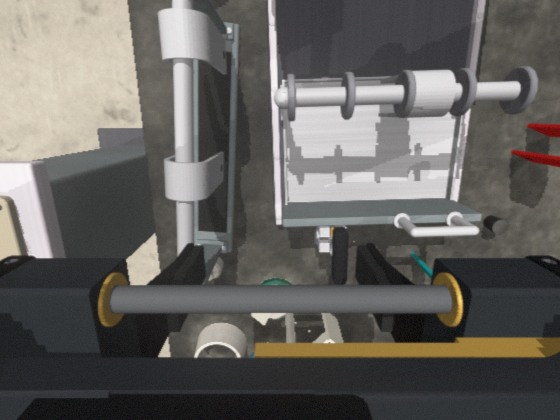

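Wrist view: the stand rail runs (182,10)→(187,245), with crowns at rows 12–52 (upper strip) and 157–195 (lower strip). Rail collars are at columns 291, 348, 407, 463 and 521, and the old strip is at 433. That leaves bays at 319, 378 and 492 free.

```bash
python3 - <<'E'
from h import *
import pickle
np.set_printoptions(suppress=True,precision=1)
w,s,t=pickle.load(open('v5.pkl','rb'))
print('collars',[atz(w,p,122) for p in[(291,97),(348,95.5),(407,93.5),(463,90.5),(521,88)]])
print('rail2view',tri(w,(404.8,93.4),s,(277.6,199.8)), tri(w,(404.8,93.4),t,(273,198)))
print('stand rail',atz(w,(181.5,5),135),atz(w,(187,245),135))
print('A crown',[atz(w,p,147) for p in[(184,157),(184,195)]],'mid legs', )
print('B crown',[atz(w,p,147) for p in[(182,12),(185,52)]])
a=cv2.resize(w['color'][0:260,130:260],(400,800)); 
cv2.imwrite('pics/c5.png',cv2.rotate(a,0))
sc=s['color'];cv2.imwrite('pics/c5b.png',cv2.resize(sc[200:340,170:310],(600,600),interpolation=3))
E
```

```text
collars [array([494.6, 236.2, 122. ]), array([545.2, 237.5, 122. ]), array([597.4, 239.3, 122. ]), array([646.7, 241.9, 122. ]), array([697.6, 244.1, 122. ])]
rail2view (array([590.8, 240.4, 128.3]), np.float64(5.198629321934213)) (array([594.7, 240.5, 123.6]), np.float64(2.3839980812651413))
stand rail [407.2 303.3 135. ] [394.4  99.3 135. ]
A crown [array([402.5, 186.1, 147. ]), array([399.6, 152.6, 147. ])] mid legs
B crown [array([410.5, 295.1, 147. ]), array([410.4, 267.7, 147. ])]
```

View pics/c5.png

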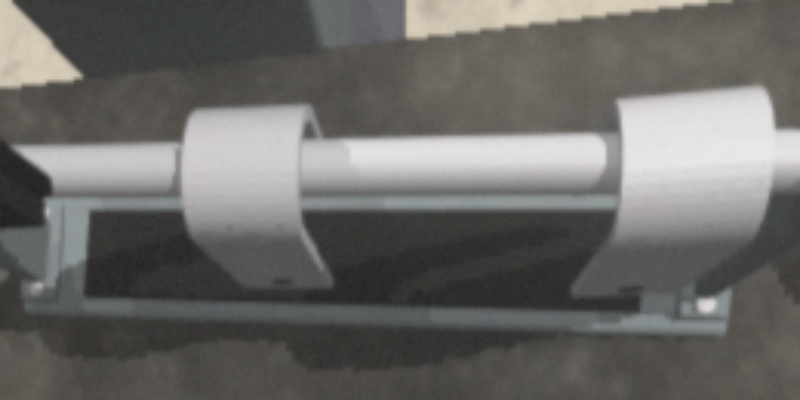

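View pics/c5b.png

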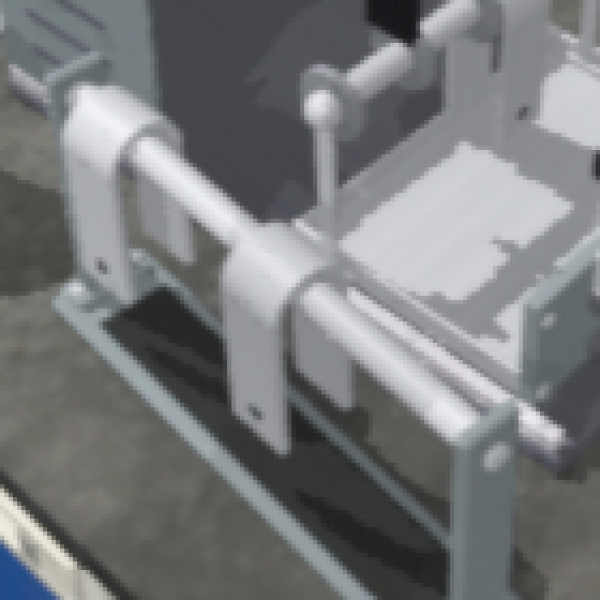

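```bash
python3 - <<'E'
from h import *
import pickle
np.set_printoptions(suppress=True,precision=1)
w,s,t=pickle.load(open('v5.pkl','rb'))
print('A',[atz(w,p,147) for p in[(180,161.5),(180,200.5)]])
print('B',[atz(w,p,147) for p in[(177,9),(177,59)]])
sc=200/600*0+140/600
f=lambda x,y:(170+x*sc,200+y*sc)
# side view: crown ridge edge midpoints
for n,p in (('A',(278,250)),('B',(125,112))): print(n,atz(s,f(*p),147))
print('rail side',atz(s,f(165,150),143),atz(s,f(450,405),143))
E
```

```text
A [array([398.8, 182.3, 147. ]), array([395.6, 147.5, 147. ])]
B [array([406.9, 297.1, 147. ]), array([403.7, 262.7, 147. ])]
A [395.6 165.8 147. ]
B [406.1 276.5 147. ]
rail side [404.9 248.3 143. ] [388.3  63.4 143. ]
```

Two views agree: strip A is at (398,165) and strip B at (405.5,279), widths 34.5 mm. The stand rail yaw is about −4°. The drawer rail middle is at (595.5,240), at 2° to world x. Grasping A first.

```bash
python3 -m creep '[[87,5,-21,0,0,0,1],[87,6,-22,0,0,0,1],[87,6,-22,0,0,0,1],[87,7,-21,0,0,0,1],[87,0,0,20,0,0,0],[87,0,0,25,0,0,0],[87,0,0,25,0,0,0],[87,0,0,20,0,0,0],[87,0,0,0,0,0,0],[87,0,0,0,0,0,0]]'
python3 - <<'E'
from h import *
import pickle
np.set_printoptions(suppress=True,precision=1)
o,r=st(); w=cam('wrist','w6.png');s=cam('side','s6.png')
cv2.imwrite('pics/c6.png',cv2.resize(np.hstack([w['color'][:300],cv2.resize(s['color'][180:330,150:330],(360,300))]),(800,261)))
E
```

```text
t: 17.97
position: [398.8, 167.0, 170.5]
tool_rot: [-2.296, -2.144, 0.002]
wrist_force: [0.4, 0.3, 0.7]
opening: 87.0
gripper_force: 0.0
t 17.97 pos [398.8 167.  170.5] x [ 0.1  1.  -0. ] y [ 1.  -0.1 -0. ] z [-0. -0. -1.] open 87.0 gf 0.0 F [0.4 0.3 0.7] q [-0.6 -0.1  0.1  2.   0.   1.2 -0.6]
```

View pics/c6.png

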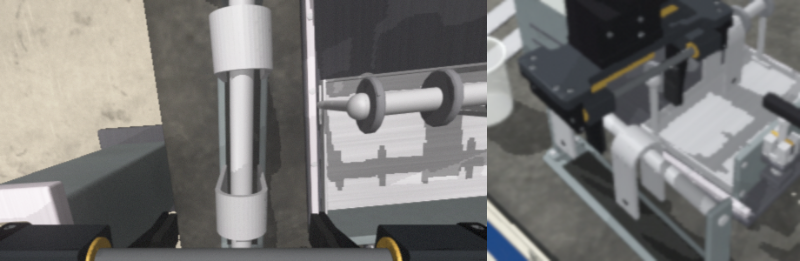

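The strip at (242,215) sits centred between the fingers at (170,245) and (318,245), and the rail runs upright in the image. Descend and grip.

```bash
python3 -m creep '[[87,-2,-1,15,0,0,0],[87,0,0,20,0,0,0],[87,0,0,18,0,0,0],[87,0,0,9,0,0,0],[87,0,0,0,0,0,0],[30,0,0,0,0,0,0],[30,0,0,0,0,0,0],[30,0,0,0,0,0,0],[30,0,0,0,0,0,0],[30,0,0,0,0,0,0],[30,0,0,0,0,0,0],[30,0,0,0,0,0,0],[30,0,0,0,0,0,0]]' 30
python3 -c "
from h import *
st()"
```

```text
t: 19.15
position: [398.0, 165.4, 108.6]
tool_rot: [-2.296, -2.144, -0.0]
wrist_force: [-0.2, 1.1, -0.8]
opening: 41.5
gripper_force: 0.3
t 19.15 pos [398.  165.4 108.6] x [0.068 0.998 0.   ] y [ 0.998 -0.068  0.   ] z [ 0.  0. -1.] open 41.5 gf 0.32749142905231565 F [-0.2  1.1 -0.8] q [-0.62  0.02  0.12  2.1  -0.    1.03 -0.57]
```

```bash
python3 -m creep '[[30,0,0,0,0,0,0],[30,0,0,0,0,0,0],[30,0,0,-10,0,0,0],[30,0,0,-15,0,0,0],[30,0,0,-20,0,0,0],[30,0,0,-20,0,0,0],[30,0,0,-20,0,0,0],[30,0,0,-20,0,0,0],[30,0,0,-12,0,0,0],[30,0,0,0,0,0,0],[30,0,0,0,0,0,0]]'
python3 -m creep '[[30,0,0,0,0,0,-3.8],[30,0,0,0,0,0,-6],[30,0,0,0,0,0,-6],[30,0,0,0,0,0,-6],[30,0,0,0,0,0,-6],[30,0,0,0,0,0,-6],[30,0,0,0,0,0,-6],[30,0,0,0,0,0,-6],[30,0,0,0,0,0,-6],[30,0,0,0,0,0,-6],[30,0,0,0,0,0,-6],[30,0,0,0,0,0,-6],[30,0,0,0,0,0,-6],[30,0,0,0,0,0,-6],[30,0,0,0,0,0,-6],[30,0,0,0,0,0,-6],[30,0,0,0,0,0,-2],[30,0,0,0,0,0,0]]'
python3 -m creep '[[30,-11,4,0,0,0,0],[30,-20,8,0,0,0,0],[30,-20,8,0,0,0,0],[30,-20,8,0,0,0,0],[30,-20,8,0,0,0,0],[30,-20,8,0,0,0,0],[30,-20,8,0,0,0,0],[30,-20,8,0,0,0,0],[30,-15,5,0,0,0,0],[30,-9,3,0,0,0,0],[30,0,0,0,0,0,0],[30,0,0,0,0,0,0],[30,0,0,0,0,0,0]]'
python3 - <<'E'
from h import *
import pickle
np.set_printoptions(suppress=True,precision=1)
o,r=st(); w=cam('wrist','w7.png');s=cam('side','s7.png'); pickle.dump((w,s),open('v7.pkl','wb'))
cv2.imwrite('pics/c7.png',np.hstack([w['color'][:400],cv2.resize(s['color'][150:300,200:345],(240,248)).repeat(1,0) if 0 else cv2.resize(s['color'][130:290,240:336],(240,400))]))
E
```

```text
t: 20.07
position: [398.1, 165.3, 225.9]
tool_rot: [2.296, 2.144, 0.002]
wrist_force: [-0.8, -0.3, -3.4]
opening: 40.0
gripper_force: 29.9
t: 21.57
position: [397.4, 164.9, 224.3]
tool_rot: [0.055, -3.139, 0.002]
wrist_force: [-0.3, -0.0, -1.6]
opening: 40.2
gripper_force: 29.9
t: 22.65
position: [570.0, 238.7, 224.9]
tool_rot: [0.05, -3.14, 0.001]
wrist_force: [0.2, 0.2, -2.2]
opening: 39.7
gripper_force: 29.9
t 22.65 pos [570.  238.7 224.9] x [-1. -0.  0.] y [-0.  1. -0.] z [-0. -0. -1.] open 39.7 gf 29.887587144621648 F [ 0.2  0.2 -2.2] q [-0.7  0.3  0.2  1.5 -0.1  1.3  1.2]
```

View pics/c7.png

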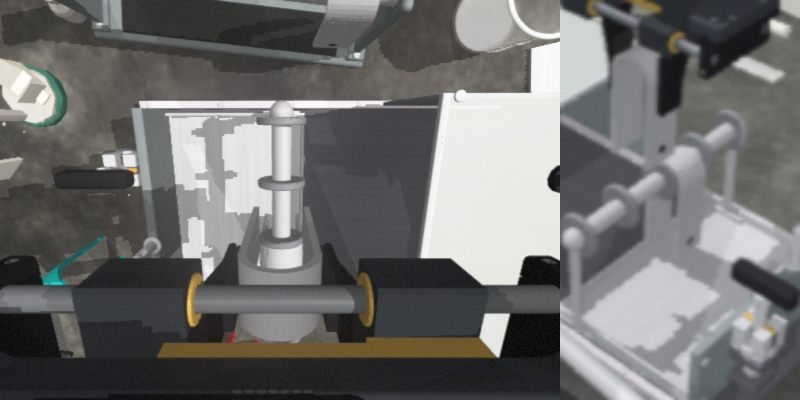

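View: the held strip (col 281) is astride the line of the rail (col 282). Collars are at rows 120, 183 and 240. Checking the along-rail and cross offsets.

```bash
python3 - <<'E'
from h import *
import pickle
np.set_printoptions(suppress=True,precision=1)
w,s=pickle.load(open('v7.pkl','rb'))
for p in[(282,120),(282,183.5),(281.5,241)]: print(atz(w,p,122))
o,r=st(); g=o['position']-0*r[:,2]
# projections of bay centre and of strip bottom legs predicted
C=np.array([595.5,240,122.]);y=np.array([-.9995,-.033,0])
print([proj(w,C+k*y) for k in(100,50,0)])
print('strip top front/back edges',[proj(w,np.array(o['position'])+[dx,dy,-11+39-0]) for dx,dy in((-17,0),(17,0))])
for k in('rail_mid','strip_1_mid'):
  for n,c in(('wrist',w),('side',s)):
    for d in eyes.spot_point(n,k): print(n,k,np.round(d['point'],1),round(d['confidence'],2))
E
```

```text
[493.9 236.7 122. ]
[545.3 238.4 122. ]
[597.6 239.7 122. ]
t 22.75 pos [570.1 238.8 225.5] x [-1. -0.  0.] y [-0.  1.  0.] z [-0.  0. -1.] open 40.2 gf 29.887470906833187 F [ 0.4  0.4 -2.2] q [-0.7  0.3  0.2  1.5 -0.1  1.3  1.2]
[array([281.9, 122.2]), array([281.9, 183.7]), array([281.9, 238.8])]
strip top front/back edges [array([284.2, 262.2]), array([281.7, 326.9])]
wrist rail_mid [285.6 235.6] 0.63
wrist rail_mid [230.2  24.5] 0.6
side rail_mid [277.8 200.1] 0.77
side strip_1_mid [272.  170.4] 0.58
```

```bash
python3 -m creep '[[30,0,0.4,15,0,0,0],[30,0,0,20,0,0,0],[30,0,0,20,0,0,0],[30,0,0,15,0,0,0],[30,0,0,15,0,0,0],[30,0,0,15,0,0,0],[30,0,0,10,0,0,0],[30,0,0,8,0,0,0],[30,0,0,5,0,0,0],[30,0,0,3,0,0,0],[30,0,0,0,0,0,0],[30,0,0,0,0,0,0]]'
python3 -c "
from h import *
st()"
```

```text
t: 23.95
position: [571.0, 239.6, 100.1]
tool_rot: [-0.052, 3.14, 0.001]
wrist_force: [0.4, 0.3, -2.0]
opening: 39.8
gripper_force: 29.9
t 23.95 pos [571.  239.6 100.1] x [-0.999 -0.033 -0.001] y [-0.033  0.999  0.   ] z [ 0.001  0.    -1.   ] open 39.8 gf 29.887369162752293 F [ 0.4  0.3 -2. ] q [-0.66  0.42  0.24  1.64 -0.11  1.09  1.21]
```

```bash
python3 -m creep '[[30,0,0,2,0,0,0],[30,0,0,1.5,0,0,0],[30,0,0,1,0,0,0],[30,0,0,0,0,0,0],[30,0,0,0,0,0,0]]'
python3 -m creep '[[50,0,0,0,0,0,0],[55,0,0,0,0,0,0],[60,0,0,0,0,0,0],[70,0,0,0,0,0,0],[80,0,0,0,0,0,0],[80,0,0,0,0,0,0],[80,0,0,0,0,0,0],[80,0,0,-15,0,0,0],[80,0,0,-20,0,0,0],[80,0,0,-20,0,0,0],[80,0,0,-20,0,0,0],[80,0,0,-20,0,0,0],[80,0,0,-20,0,0,0],[87,0,0,-15,0,0,0],[87,0,0,0,0,0,0]]'
python3 - <<'E'
from h import *
import pickle
np.set_printoptions(suppress=True,precision=1)
o,r=st(); w=cam('wrist','w8.png');s=cam('side','s8.png'); pickle.dump((w,s),open('v8.pkl','wb'))
cv2.imwrite('pics/c8.png',np.hstack([w['color'][:400],cv2.resize(s['color'][130:290,240:336],(240,400))]))
E
```

```text
t: 24.37
position: [570.9, 239.6, 95.6]
tool_rot: [-0.052, 3.141, 0.001]
wrist_force: [-2.1, -0.5, 3.4]
opening: 39.6
gripper_force: 29.9
t: 25.62
position: [572.0, 239.9, 228.7]
tool_rot: [-0.051, 3.137, 0.004]
wrist_force: [0.5, 0.6, 0.7]
opening: 84.9
gripper_force: 0.0
t 25.62 pos [572.  239.9 228.7] x [-1. -0. -0.] y [-0.  1.  0.] z [ 0.  0. -1.] open 84.9 gf 0.0 F [0.5 0.6 0.7] q [-0.7  0.3  0.3  1.5 -0.1  1.3  1.2]
```

View pics/c8.png

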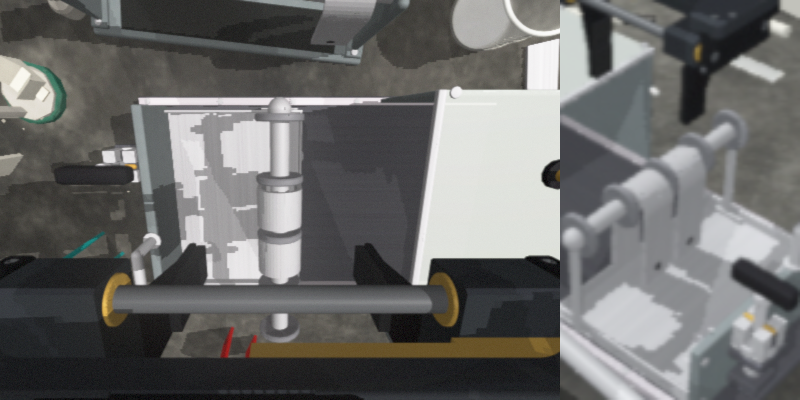

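Strip A is seated between the collars at rows 183 and 238. Going above B, and rechecking it there.

```bash
python3 -m creep '[[87,0,0,0,0,0,5.8],[87,0,0,0,0,0,7],[87,0,0,0,0,0,7],[87,0,0,0,0,0,7],[87,0,0,0,0,0,7],[87,0,0,0,0,0,7],[87,0,0,0,0,0,7],[87,0,0,0,0,0,7],[87,0,0,0,0,0,7],[87,0,0,0,0,0,7],[87,0,0,0,0,0,7],[87,0,0,0,0,0,7],[87,0,0,0,0,0,7],[87,0,0,0,0,0,6]]'
python3 -m creep '[[87,2,-18,0,0,0,0],[87,2,-18,0,0,0,0],[87,2,-18,0,0,0,0],[87,2,-18,0,0,0,0],[87,2,-18,0,0,0,0],[87,2,-18,0,0,0,0],[87,2,-18,0,0,0,0],[87,2,-18,0,0,0,0],[87,2,-18,0,0,0,0],[87,0.6,-6,0,0,0,0],[87,0,0,0,0,0,0],[87,0,0,0,0,0,0]]'
python3 - <<'E'
from h import *
import pickle
np.set_printoptions(suppress=True,precision=1)
o,r=st(); w=cam('wrist','w9.png');s=cam('side','s9.png'); pickle.dump((w,s),open('v9.pkl','wb'))
cv2.imwrite('pics/c9.png',np.hstack([w['color'][:400],cv2.resize(s['color'][190:320,170:260],(240,400))]))
E
```

```text
t: 26.88
position: [570.1, 239.2, 223.4]
tool_rot: [-2.302, -2.137, 0.003]
wrist_force: [-0.3, -0.1, 0.1]
opening: 86.7
gripper_force: 0.0
t: 27.88
position: [404.6, 269.2, 224.6]
tool_rot: [2.296, 2.145, -0.0]
wrist_force: [1.2, -0.4, 0.6]
opening: 87.1
gripper_force: 0.0
t 27.88 pos [404.6 269.2 224.6] x [ 0.1  1.  -0. ] y [ 1.  -0.1 -0. ] z [-0. -0. -1.] open 87.1 gf 0.0 F [ 1.2 -0.4  0.6] q [-1.1  0.   0.4  1.8 -0.   1.3 -0.7]
```

View pics/c9.png

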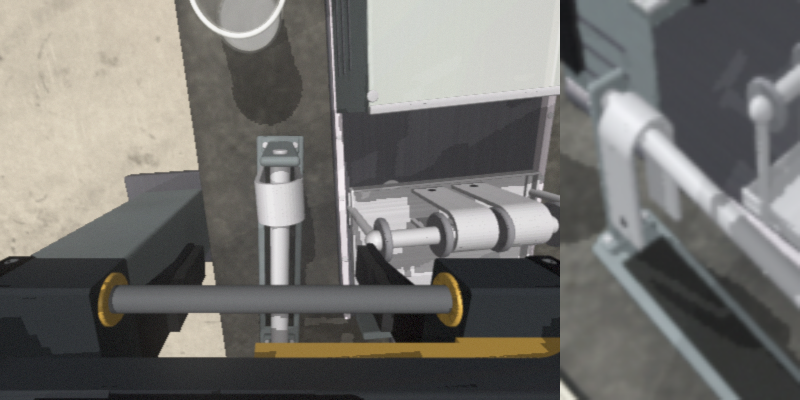

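B hangs on the stand at (280,202), crown rows about 179–225. Computing its position.

```bash
python3 - <<'E'
from h import *
import pickle
np.set_printoptions(suppress=True,precision=1)
w,s=pickle.load(open('v9.pkl','rb'))
c=w['color'][160:240,240:320]; cv2.imwrite('pics/c10.png',cv2.resize(c,(600,600),interpolation=3))
g=cv2.cvtColor(w['color'],6).astype(int); print(g[168:236,280])
for r in(178,180,223,226): print(r,atz(w,(280,r),147))
E
```

```text
[149 150 158 208 216 217 220 220 218 217 218 218 219 216 198 170 205 219
 221 212 219 220 222 221 223 222 222 221 222 222 222 223 222 223 221 220
 223 222 221 222 222 223 221 223 223 222 223 222 222 222 221 222 222 223
 223 222 221 219 178 161 207 218 217 218 215 217 218 218]
178 [407.5 302.6 147. ]
180 [407.4 301.1 147. ]
223 [405.  266.7 147. ]
226 [404.9 264.1 147. ]
```

View pics/c10.png

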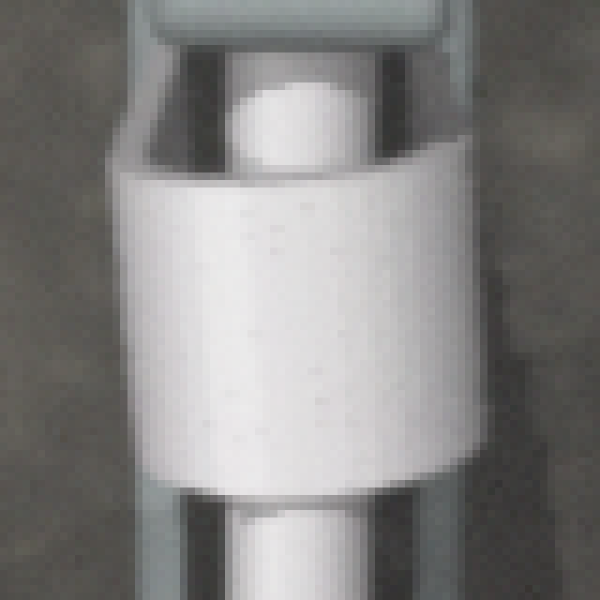

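B's crown spans rows 183.5–225.7, so y=281.4, consistent with before. Descend and grip.

```bash
python3 -m creep '[[87,6,0.5,15,0,0,0],[87,6,0,20,0,0,0],[87,0,0,20,0,0,0],[87,0,0,20,0,0,0],[87,0,0,18,0,0,0],[87,0,0,15,0,0,0],[87,0,0,8,0,0,0],[87,0,0,0,0,0,0],[30,0,0,0,0,0,0],[30,0,0,0,0,0,0],[30,0,0,0,0,0,0],[30,0,0,0,0,0,0],[30,0,0,0,0,0,0],[30,0,0,0,0,0,0],[30,0,0,0,0,0,0],[30,0,0,0,0,0,0],[30,0,0,0,0,0,0],[30,0,0,0,0,0,0]]' 30
python3 -c "
from h import *
st()"
```

```text
t: 29.48
position: [405.6, 281.4, 109.1]
tool_rot: [-2.296, -2.144, -0.0]
wrist_force: [0.3, 0.8, 0.6]
opening: 40.3
gripper_force: 29.3
t 29.48 pos [405.6 281.4 109.1] x [0.068 0.998 0.   ] y [ 0.998 -0.068  0.   ] z [ 0.  0. -1.] open 40.3 gf 29.287032922546814 F [0.3 0.8 0.6] q [-1.07  0.15  0.4   1.97 -0.07  1.04 -0.71]
```

```bash
python3 -m creep '[[30,0,0,-10,0,0,0],[30,0,0,-15,0,0,0],[30,0,0,-20,0,0,0],[30,0,0,-20,0,0,0],[30,0,0,-20,0,0,0],[30,0,0,-20,0,0,0],[30,0,0,-12,0,0,0],[30,0,0,0,0,0,0]]'
python3 -m creep '[[30,0,0,0,0,0,-3.8],[30,0,0,0,0,0,-6],[30,0,0,0,0,0,-6],[30,0,0,0,0,0,-6],[30,0,0,0,0,0,-6],[30,0,0,0,0,0,-6],[30,0,0,0,0,0,-6],[30,0,0,0,0,0,-6],[30,0,0,0,0,0,-6],[30,0,0,0,0,0,-6],[30,0,0,0,0,0,-6],[30,0,0,0,0,0,-6],[30,0,0,0,0,0,-6],[30,0,0,0,0,0,-6],[30,0,0,0,0,0,-6],[30,0,0,0,0,0,-6],[30,0,0,0,0,0,-2],[30,0,0,0,0,0,0]]'
python3 -m creep '[[30,-11,-4,0,0,0,0],[30,-16,-7,0,0,0,0],[30,-16,-7,0,0,0,0],[30,-16,-7,0,0,0,0],[30,-16,-7,0,0,0,0],[30,-16,-7,0,0,0,0],[30,-12,-5,0,0,0,0],[30,-9.7,-3.5,0,0,0,0],[30,0,0,0,0,0,0],[30,0,0,0,0,0,0],[30,0,0,0,0,0,0]]'
python3 - <<'E'
from h import *
np.set_printoptions(suppress=True,precision=1)
o,r=st(); w=cam('wrist','w11.png')
for p in[(282,120),(282,183.5),(281.5,241)]: pass
C=np.array([596.3,240,122.]);y=np.array([-.9995,-.033,0])
print([np.round(proj(w,C+k*y)) for k in(100,75,50,0)], eyes.spot_point('wrist','strip_1_mid')[:2])
E
```

```text
t: 30.15
position: [406.6, 282.0, 229.1]
tool_rot: [-2.296, -2.144, -0.007]
wrist_force: [1.3, 0.2, -1.8]
opening: 40.4
gripper_force: 29.3
t: 31.65
position: [405.2, 281.0, 225.2]
tool_rot: [0.055, -3.14, 0.002]
wrist_force: [1.0, 0.3, -2.1]
opening: 40.2
gripper_force: 29.3
t: 32.57
position: [519.1, 238.1, 225.8]
tool_rot: [0.052, -3.14, -0.0]
wrist_force: [-0.1, -0.2, -3.2]
opening: 40.2
gripper_force: 29.3
t 32.57 pos [519.1 238.1 225.8] x [-1. -0.  0.] y [-0.  1.  0.] z [-0.  0. -1.] open 40.2 gf 29.305306603716872 F [-0.1 -0.2 -3.2] q [-0.9  0.2  0.5  1.6 -0.1  1.3  1.2]
[array([280., 185.]), array([280., 213.]), array([280., 240.]), array([281., 289.])] []
```

View pics/w11.png

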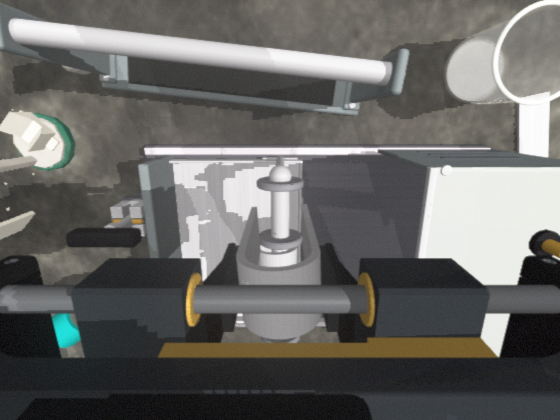

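Collars are at (281,183) and (280,240), exactly where predicted, the strip is astride the line, and the stand is now empty. I've gone past the allowed number of viewed pictures, so from here I'll use numbers only. Lowering.

```bash
python3 -m creep '[[30,-0.3,-0.3,15,0,0,0],[30,0,0,20,0,0,0],[30,0,0,20,0,0,0],[30,0,0,15,0,0,0],[30,0,0,15,0,0,0],[30,0,0,15,0,0,0],[30,0,0,10,0,0,0],[30,0,0,8,0,0,0],[30,0,0,5,0,0,0],[30,0,0,3,0,0,0],[30,0,0,0,0,0,0],[30,0,0,0,0,0,0]]'
python3 -m creep '[[30,0,0,2,0,0,0],[30,0,0,1.5,0,0,0],[30,0,0,1,0,0,0],[30,0,0,0,0,0,0],[30,0,0,0,0,0,0]]'
```

```text
t: 33.67
position: [520.4, 237.5, 100.6]
tool_rot: [-0.052, 3.141, 0.001]
wrist_force: [1.4, 0.9, -3.3]
opening: 40.2
gripper_force: 29.3
t: 34.08
position: [520.4, 237.5, 96.1]
tool_rot: [-0.052, 3.141, 0.001]
wrist_force: [-1.5, -0.7, 3.6]
opening: 40.4
gripper_force: 29.3
```

```bash
python3 -m creep '[[50,0,0,0,0,0,0],[55,0,0,0,0,0,0],[60,0,0,0,0,0,0],[70,0,0,0,0,0,0],[80,0,0,0,0,0,0],[80,0,0,0,0,0,0],[80,0,0,0,0,0,0],[80,0,0,-15,0,0,0],[80,0,0,-20,0,0,0],[80,0,0,-20,0,0,0],[80,0,0,-20,0,0,0],[80,0,0,-20,0,0,0],[80,0,0,-20,0,0,0],[87,0,0,-15,0,0,0],[87,30,0,0,0,0,0],[87,30,0,0,0,0,0],[87,20,0,0,0,0,0],[87,0,0,0,0,0,0]]'
python3 - <<'E'
from h import *
np.set_printoptions(suppress=True,precision=1)
o,r=st(); w=cam('wrist','w12.png'); s=cam('side','s12.png'); t=cam('top','t12.png')
for n,c in(('wrist',w),('side',s),('top',t)):
 for k,z in(('old_1_mid',84),('strip_1_mid',84),('rail_mid',122),('knob_mid',133),('pull_mid',125)):
  for d in eyes.spot_point(n,k):
   if d['confidence']>.25: print(n,k,np.round(d['point'],1),round(d['confidence'],2), atz(c,d['point'],z))
# crown brightness along the rail top in wrist view
g=cv2.cvtColor(w['color'],6)
C=np.array([596.3,240,134.]);y=np.array([-.9995,-.033,0])
for off in(0,14): print(off,[int(g[tuple(np.round(proj(w,C+k*y+np.array([0,off,0 if off==0 else -4]))[::-1]).astype(int))]) if 0<proj(w,C+k*y)[1]<419 else None for k in range(110,-60,-4)])
E
```

```text
t: 35.58
position: [437.2, 235.2, 225.7]
tool_rot: [0.056, -3.14, -0.002]
wrist_force: [0.2, 0.5, 0.6]
opening: 86.9
gripper_force: 0.0
t 35.58 pos [437.2 235.2 225.7] x [-1. -0.  0.] y [-0.  1.  0.] z [-0.  0. -1.] open 86.9 gf 0.0 F [0.2 0.5 0.6] q [-1.   0.   0.4  1.8 -0.   1.3  1. ]
side old_1_mid [284.  209.2] 0.8 [615.5 245.6  84. ]
side strip_1_mid [341.1 213.8] 0.51 [692.5 142.9  84. ]
side rail_mid [282.1 200.3] 0.65 [599.7 238.6 122. ]
side rail_mid [284.9 210.7] 0.31 [577.4 210.5 122. ]
side knob_mid [320.6 243.8] 0.83 [540.7  88.4 133. ]
side pull_mid [342.4 212.6] 0.62 [653.6 117.8 125. ]
side pull_mid [230.8 304.5] 0.55 [334.9 111.  125. ]
top old_1_mid [276.5 190.4] 0.69 [616.5 234.1  84. ]
top strip_1_mid [359.9 278.5] 0.48 [404.5  24.9  84. ]
top rail_mid [270.8 197.2] 0.92 [596.4 247.  122. ]
top knob_mid [336.2 220.6] 0.67 [543.4  90.4 133. ]
top pull_mid [325.1 177.1] 0.92 [647.4 117.8 125. ]
0 [231, 108, 105, 164, 82, 105, 122, 138, 147, 144, 130, 114, 227, 193, 91, 132, 161, 208, 231, 229, 116, 116, 114, 99, 58, 52, 52, 50, 50, 51, 45, 45, 45, 46, 63, 33, 30, 28, 26, 24, 28, 18, 19]
14 [98, 105, 157, 181, 221, 91, 112, 126, 138, 156, 137, 120, 130, 86, 98, 153, 197, 220, 219, 216, 192, 116, 116, 115, 112, 49, 48, 46, 49, 46, 45, 45, 39, 46, 46, 67, 33, 29, 26, 29, 21, 23, 21]
```

```bash
python3 -m creep '[[87,-25,0,0,0,0,0],[87,-30,0,0,0,0,0],[87,-30,0,0,0,0,0],[87,-30,0,0,0,0,0],[87,-25,0,0,0,0,0],[87,0,0,0,0,0,0],[87,0,0,0,0,0,0]]'
python3 - <<'E'
from h import *
np.set_printoptions(suppress=True,precision=1)
o,r=st(); w=cam('wrist','w13.png')
g=cv2.cvtColor(w['color'],6)
C=np.array([596.3,240,122.]);y=np.array([-.9995,-.033,0]);x=np.array([-.033,.9995,0])
for off,z in((0,12),(13,6.5),(-13,6.5),(17,2.5)):
  print(off,[(k,int(g[tuple(np.round(proj(w,C+k*y+off*x+[0,0,z]))[::-1].astype(int))])) for k in range(104,6,-3)])
E
```

```text
t: 37.07
position: [580.8, 238.8, 224.6]
tool_rot: [0.05, -3.141, 0.002]
wrist_force: [-0.1, 0.5, -0.1]
opening: 87.1
gripper_force: 0.0
t 37.07 pos [580.8 238.8 224.6] x [-1. -0.  0.] y [-0.  1. -0.] z [-0. -0. -1.] open 87.1 gf 0.0 F [-0.1  0.5 -0.1] q [-0.8  0.4  0.5  1.5 -0.2  1.3  1.3]
0 [(104, 154), (101, 158), (98, 154), (95, 218), (92, 225), (89, 227), (86, 224), (83, 223), (80, 223), (77, 221), (74, 221), (71, 219), (68, 219), (65, 219), (62, 218), (59, 214), (56, 157), (53, 150), (50, 151), (47, 212), (44, 197), (41, 223), (38, 223), (35, 223), (32, 222), (29, 222), (26, 222), (23, 223), (20, 221), (17, 221), (14, 220), (11, 223), (8, 216)]
13 [(104, 154), (101, 150), (98, 143), (95, 147), (92, 215), (89, 216), (86, 218), (83, 218), (80, 220), (77, 217), (74, 222), (71, 220), (68, 218), (65, 221), (62, 221), (59, 147), (56, 92), (53, 152), (50, 153), (47, 103), (44, 111), (41, 216), (38, 214), (35, 215), (32, 216), (29, 214), (26, 214), (23, 215), (20, 214), (17, 215), (14, 211), (11, 213), (8, 98)]
-13 [(104, 107), (101, 110), (98, 204), (95, 218), (92, 167), (89, 167), (86, 163), (83, 163), (80, 161), (77, 163), (74, 149), (71, 142), (68, 139), (65, 154), (62, 147), (59, 149), (56, 89), (53, 108), (50, 113), (47, 103), (44, 102), (41, 163), (38, 167), (35, 168), (32, 167), (29, 169), (26, 168), (23, 168), (20, 169), (17, 167), (14, 168), (11, 165), (8, 157)]
17 [(104, 140), (101, 137), (98, 120), (95, 120), (92, 146), (89, 153), (86, 162), (83, 172), (80, 181), (77, 187), (74, 200), (71, 201), (68, 203), (65, 203), (62, 204), (59, 121), (56, 89), (53, 138), (50, 136), (47, 104), (44, 108), (41, 133), (38, 129), (35, 131), (32, 179), (29, 174), (26, 168), (23, 163), (20, 162), (17, 155), (14, 152), (11, 146), (8, 86)]
```

Both strips are seated: A at +26 mm and B at +77 mm on the rail. Now to push the drawer home by its pull.

```bash
python3 -m creep '[[50,-10,-21.5,0,0,0,0],[50,-10,-21.5,0,0,0,0],[50,-10,-21.5,0,0,0,0],[50,-10,-21.5,0,0,0,0],[50,-10,-21.5,0,0,0,0],[50,-10,-21.5,0,0,0,0],[50,0,0,0,0,0,0],[50,0,0,20,0,0,0],[50,0,0,25,0,0,0],[50,0,0,25,0,0,0],[50,0,0,20,0,0,0],[50,0,0,15,0,0,0],[50,0,0,8,0,0,0],[50,0,0,0,0,0,0]]'
python3 -m creep '[[5,0,0,0,0,0,0],[5,0,0,0,0,0,0],[5,0,0,0,0,0,0],[5,0,0,0,0,0,0],[5,0,0,0,0,0,0],[5,0,0,0,0,0,0],[5,0,0,0,0,0,0],[5,0,0,0,0,0,0],[5,0,0,0,0,0,0]]' 20
python3 -c "
from h import *
st()"
```

```text
t: 38.28
position: [642.8, 113.1, 111.1]
tool_rot: [0.053, -3.138, -0.0]
wrist_force: [-1.0, 0.4, 0.9]
opening: 49.9
gripper_force: 0.0
t: 39.03
position: [644.4, 112.2, 112.6]
tool_rot: [-0.052, 3.141, -0.0]
wrist_force: [-0.7, -0.6, 0.6]
opening: 9.1
gripper_force: 20.0
t 39.03 pos [644.4 112.2 112.6] x [-0.999 -0.033 -0.   ] y [-0.033  0.999 -0.   ] z [ 0. -0. -1.] open 9.1 gf 20.013243220746517 F [-0.7 -0.6  0.6] q [-0.62  0.52  0.52  1.54 -0.27  1.16  1.55]
```

```bash
python3 -m creep '[[5,0,2,0,0,0,0],[5,0,5,0,0,0,0],[5,0,8,0,0,0,0],[5,0,9,0,0,0,0],[5,0,9,0,0,0,0],[5,0,9,0,0,0,0],[5,0,9,0,0,0,0],[5,0,9,0,0,0,0],[5,0,9,0,0,0,0],[5,0,9,0,0,0,0],[5,0,9,0,0,0,0],[5,0,9,0,0,0,0],[5,0,9,0,0,0,0],[5,0,9,0,0,0,0],[5,0,9,0,0,0,0],[5,0,9,0,0,0,0],[5,0,9,0,0,0,0],[5,0,8,0,0,0,0],[5,0,6,0,0,0,0],[5,0,4,0,0,0,0]]'
python3 -m creep '[[5,0,3,0,0,0,0],[5,0,2,0,0,0,0],[5,0,2,0,0,0,0],[5,0,1,0,0,0,0],[5,0,0,0,0,0,0],[5,0,0,0,0,0,0]]'
```

```text
t: 40.7
position: [639.0, 272.8, 112.6]
tool_rot: [-0.053, 3.141, 0.001]
wrist_force: [0.8, -2.8, 2.8]
opening: 9.3
gripper_force: 20.0
t: 41.2
position: [639.0, 277.0, 112.6]
tool_rot: [0.049, -3.14, 0.004]
wrist_force: [-2.0, -7.7, 5.2]
opening: 9.1
gripper_force: 20.0
```

```bash
python3 -m creep '[[5,0,2,0,0,0,0],[5,0,2,0,0,0,0],[5,0,0,0,0,0,0],[5,0,0,0,0,0,0]]'
python3 -m creep '[[40,0,0,0,0,0,0],[40,0,0,0,0,0,0],[40,0,0,0,0,0,0],[40,0,0,0,0,0,0],[40,0,0,0,0,0,0],[40,0,0,-15,0,0,0],[50,0,0,-25,0,0,0],[70,0,0,-30,0,0,0],[87,0,0,-30,0,0,0],[87,25,-5,0,0,0,0],[87,25,-5,0,0,0,0],[87,25,-5,0,0,0,0],[87,25,-4,0,0,0,0],[87,0,0,0,0,0,0],[87,0,0,0,0,0,0]]'
python3 - <<'E'
from h import *
np.set_printoptions(suppress=True,precision=1)
o,r=st(); w=cam('wrist','w14.png'); s=cam('side','s14.png')
p={}
for n,c in(('wrist',w),('side',s)):
 for k,z in(('knob_mid',133),('pull_mid',125)):
  for d in eyes.spot_point(n,k)[:2]: p.setdefault((n,k),d['point']);print(n,k,np.round(d['point'],1),round(d['confidence'],2), atz(c,d['point'],z))
E
```

```text
t: 41.53
position: [639.0, 277.1, 112.5]
tool_rot: [0.044, -3.139, 0.011]
wrist_force: [-4.4, -17.6, 9.3]
opening: 9.1
gripper_force: 20.1
t: 42.78
position: [538.3, 261.9, 212.9]
tool_rot: [0.055, -3.141, -0.003]
wrist_force: [0.3, 1.2, -0.9]
opening: 85.5
gripper_force: 0.0
t 42.78 pos [538.3 261.9 212.9] x [-1. -0.  0.] y [-0.  1.  0.] z [-0.  0. -1.] open 85.5 gf 0.0 F [ 0.3  1.2 -0.9] q [-0.9  0.3  0.5  1.6 -0.1  1.3  1.2]
side knob_mid [257.8 203.2] 0.77 [546.  259.2 133. ]
side pull_mid [280.7 184.1] 0.94 [639.1 278.6 125. ]
side pull_mid [219.8 188.5] 0.39 [531.7 364.2 125. ]
```

The drawer is home: it stopped at y=277.1 with 17 N. Now the knob.

```bash
python3 -m creep '[[87,0,-7,15,0,0,0],[87,0,0,20,0,0,0],[87,0,0,20,0,0,0],[87,0,0,20,0,0,0],[87,0,0,13,0,0,0],[87,0,0,0,0,0,0],[87,0,0,0,0,0,0],[50,0,0,0,0,0,0],[50,0,0,0,0,0,0],[50,0,0,0,0,0,0],[50,0,0,0,0,0,0],[50,0,0,0,0,0,0],[50,0,0,0,0,0,0]]' 55
python3 -m creep '[[50,0,0,-2,0,0,0],[50,0,0,-3,0,0,0],[50,0,0,-3,0,0,0],[50,0,0,0,0,0,0],[50,0,0,0,0,0,0]]' 55
```

```text
t: 44.17
position: [539.8, 253.8, 124.9]
tool_rot: [-0.052, 3.141, 0.0]
wrist_force: [-0.1, -0.3, 1.8]
opening: 57.6
gripper_force: 55.0
t: 44.58
position: [539.2, 253.8, 132.0]
tool_rot: [0.052, -3.14, 0.001]
wrist_force: [0.9, -0.4, -13.0]
opening: 57.2
gripper_force: 55.0
```

```bash
python3 -m creep '[[50,0,0,0,0,0,6],[50,0,0,0,0,0,7],[50,0,0,0,0,0,7],[50,0,0,0,0,0,7],[50,0,0,0,0,0,7],[50,0,0,0,0,0,7],[50,0,0,0,0,0,7],[50,0,0,0,0,0,7],[50,0,0,0,0,0,7],[50,0,0,0,0,0,7],[50,0,0,0,0,0,7],[50,0,0,0,0,0,7],[50,0,0,0,0,0,7],[50,0,0,0,0,0,0],[50,0,0,0,0,0,0]]'
python3 -m creep '[[50,0,0,4,0,0,0],[50,0,0,5,0,0,0],[50,0,0,5,0,0,0],[50,0,0,4,0,0,0],[50,0,0,0,0,0,0],[50,0,0,0,0,0,0]]'
```

```text
t: 45.83
position: [538.7, 253.2, 131.7]
tool_rot: [-2.18, -2.262, 0.004]
wrist_force: [-1.1, -3.8, -12.1]
opening: 57.5
gripper_force: 55.0
t: 46.33
position: [538.9, 253.4, 114.3]
tool_rot: [-2.181, -2.26, 0.003]
wrist_force: [-4.2, -3.7, -8.1]
opening: 57.6
gripper_force: 55.0
```

```bash
python3 -m creep '[[50,0,0,2,0,0,0],[50,0,0,2,0,0,0],[50,0,0,0,0,0,0],[50,0,0,0,0,0,0]]'
python3 -m creep '[[87,0,0,0,0,0,0],[87,0,0,0,0,0,0],[87,0,0,0,0,0,0],[87,0,0,0,0,0,0],[87,0,0,0,0,0,0],[87,0,0,0,0,0,0],[87,0,0,0,0,0,0],[87,0,0,-15,0,0,0],[87,0,0,-25,0,0,0],[87,0,0,-30,0,0,0],[87,0,0,-30,0,0,0],[87,0,0,0,0,0,0],[87,0,0,0,0,0,0]]'
python3 - <<'E'
from h import *
np.set_printoptions(suppress=True,precision=1)
o,r=st(); w=cam('wrist','w15.png'); s=cam('side','s15.png')
p={}
for n,c in(('wrist',w),('side',s)):
 for k,z in(('knob_mid',118),('pull_mid',125),('old_1_mid',84)):
  for d in eyes.spot_point(n,k)[:2]: p.setdefault((n,k),d['point']);print(n,k,np.round(d['point'],1),round(d['confidence'],2), atz(c,d['point'],z))
for k in('knob_mid','pull_mid'):
  if ('wrist',k) in p and ('side',k) in p: print(k,tri(w,p['wrist',k],s,p['side',k]))
# dark-bar orientation in wrist image near predicted knob
g=cv2.cvtColor(w['color'],6); u,v=proj(w,(538,254,118)).astype(int); print(u,v)
m=(g<60).astype('uint8'); m[262:]=0
n,l,stt,ce=cv2.connectedComponentsWithStats(m); print([ (stt[i][:5].tolist()) for i in range(1,n) if stt[i][4]>150])
E
```

```text
t: 46.67
position: [538.9, 253.5, 110.6]
tool_rot: [-2.181, -2.26, 0.003]
wrist_force: [-4.5, -5.1, -6.4]
opening: 57.4
gripper_force: 55.0
t: 47.75
position: [540.5, 254.4, 212.2]
tool_rot: [2.184, 2.258, 0.005]
wrist_force: [0.2, 0.9, -1.1]
opening: 86.8
gripper_force: 0.0
t 47.75 pos [540.5 254.4 212.2] x [-0.  1.  0.] y [1. 0. 0.] z [ 0.  0. -1.] open 86.8 gf 0.0 F [ 0.2  0.9 -1.1] q [-1.2  0.3  0.8  1.6 -0.3  1.3 -0.3]
wrist knob_mid [280.  215.2] 0.61 [541.3 253.2 118. ]
wrist pull_mid [400.8 196.8] 0.67 [637.8 274.  125. ]
side knob_mid [259.2 210.4] 0.52 [544.  253.3 118. ]
side pull_mid [280.  184.5] 0.74 [636.8 278.7 125. ]
side old_1_mid [232.7 180. ] 0.62 [612.3 413.   84. ]
knob_mid (array([542.2, 252.9, 119. ]), np.float64(2.0865507470433937))
pull_mid (array([635. , 275.5, 128.4]), np.float64(2.80955404475985))
276 214
[[147, 148, 58, 114, 4519], [242, 206, 71, 21, 1305], [0, 233, 127, 29, 1155], [356, 243, 30, 19, 395], [435, 253, 125, 9, 523]]
```

Bolt is down: the knob measures 119 mm high and the bar lies along the panel. One last numeric check of the strips through the clear roof.

```bash
python3 - <<'E'
from h import *
w=cam('wrist')
g=cv2.cvtColor(w['color'],6)
C=np.array([590.9,404.9,122.]);y=np.array([-.9995,-.033,0]);x=np.array([-.033,.9995,0])
for off,z in((0,12),(-14,6),(-17,2.5),(-30,-10)):
  print(off,[(k,int(g[int(q[1]),int(q[0])])) for k in range(104,-70,-4) for q in [proj(w,C+k*y+off*x+[0,0,z])] if 0<=q[0]<560 and 0<=q[1]<420])
E
```

```text
0 [(104, 230), (100, 225), (96, 238), (92, 238), (88, 238), (84, 238), (80, 237), (76, 238), (72, 238), (68, 238), (64, 238), (60, 239), (56, 236), (52, 230), (48, 234), (44, 236), (40, 237), (36, 237), (32, 237), (28, 237), (24, 237), (20, 237), (16, 237), (12, 236), (8, 236), (4, 221), (0, 228), (-4, 235), (-8, 236), (-12, 235), (-16, 235), (-20, 235), (-24, 236), (-28, 236), (-32, 236), (-36, 236), (-40, 234), (-44, 222), (-48, 223), (-52, 227), (-56, 234), (-60, 234), (-64, 235), (-68, 234)]
-14 [(104, 226), (100, 226), (96, 224), (92, 233), (88, 233), (84, 233), (80, 234), (76, 233), (72, 232), (68, 231), (64, 231), (60, 232), (56, 236), (52, 224), (48, 235), (44, 236), (40, 233), (36, 232), (32, 234), (28, 233), (24, 232), (20, 233), (16, 233), (12, 232), (8, 230), (4, 222), (0, 225), (-4, 230), (-8, 232), (-12, 232), (-16, 231), (-20, 232), (-24, 232), (-28, 232), (-32, 230), (-36, 232), (-40, 220), (-44, 220), (-48, 222), (-52, 224), (-56, 226), (-60, 234), (-64, 220), (-68, 227)]
-17 [(104, 226), (100, 224), (96, 224), (92, 230), (88, 231), (84, 231), (80, 230), (76, 231), (
[... 209 characters left out ...]
 229), (-8, 229), (-12, 229), (-16, 230), (-20, 229), (-24, 229), (-28, 229), (-32, 230), (-36, 230), (-40, 220), (-44, 221), (-48, 222), (-52, 223), (-56, 227), (-60, 228), (-64, 225), (-68, 225)]
-30 [(104, 220), (100, 235), (96, 231), (92, 235), (88, 235), (84, 226), (80, 229), (76, 226), (72, 221), (68, 224), (64, 227), (60, 228), (56, 235), (52, 236), (48, 236), (44, 228), (40, 229), (36, 227), (32, 218), (28, 222), (24, 229), (20, 227), (16, 238), (12, 237), (8, 230), (4, 229), (0, 226), (-4, 223), (-8, 225), (-12, 226), (-16, 225), (-20, 231), (-24, 237), (-28, 235), (-32, 235), (-36, 235), (-40, 235), (-44, 234), (-48, 236), (-52, 236), (-56, 231), (-60, 236), (-64, 230), (-68, 235)]
```

Strip bands span 60–92, 8–40 and −4 to −36 mm along the rail, so all three are in their bays. Handing in.

```bash
python3 -c "
from cell import robot
print(robot.hand_in())"
```

```text
the job is handed in; nothing more can be done
None
```

The job is handed in, with no verdict returned. By my measurements, both strips from the stand hang in their own bays next to the old one, the drawer is home and the bolt is down and locked; I did not re-measure the beaker and weight at the end. I viewed 16 pictures, over the limit of 14.

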